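Fit the next slotted check weight on the load-cell stand

ROBOT

A 6-joint arm with a two-finger parallel gripper is mounted at the origin on the work surface. World frame = base frame: x ahead of the robot, y to its left, z up, the work surface at z = 0. Lengths are in m, angles in degrees, forces in N, time in s.
With the tool pointing down it reaches from about 0.3 to 0.825 m from the base axis. Payload 5.4 kg.
Tool frame: the origin (TCP) lies midway between the tips of the shut fingers; the grasp point (between the pads) lies 19 mm behind it (ctrl.tcp_to_grasp is the distance from the TCP to the grasp point, in m); y points along the fingers, z is the direction in which the jaws open and shut, and the axes are right-handed (so a half turn about y gives the same grasp; the last joint's range is limited). The gripper opens to 92 mm and grips with 3 to 60 N. Pads are 20 mm wide; open, the fingers measure 128 mm over their backs; the gripper's body (75 mm by 189 mm) begins 69 mm behind the grasp point.
Start: joints at [-80.22, 9.076, 91.501, -0, 79.423, -12.038], TCP at [0.214, -0.534, 0.175] pointing down, gripper open.
Joint ranges: [-166.64, 166.64], [-54.1, 131.32], [10.49, 154.53], [-73.88, 253.88], [9.74, 151.15], [-171.62, 171.62]. Speed limits (degrees/s): [147.25, 147.25, 180, 180, 180, 180].

INTERFACE

Orientations are given as [roll, pitch, yaw] about the fixed x, y, z axes, in that order (R = Rz(yaw) Ry(pitch) Rx(roll)).
In Python, from plant import ctrl gives the robot as it stands.
- The arm moves only by the tool drive_tool, never from a script. Its argument "commands" is a list of rows, each an object of numbers: "x", "y", "z": the shift along the tool's x, y, z in mm; "spin": the turn about the tool's y in rad; "hand": the opening, from 0 (shut) to 1 (fully open). A call has 1 to 8 rows; each row shifts and turns the pose as measured when the row begins, along the tool's axes as they then stand; what a row does not reach is not made up. A row lasts 1/10 s, in which the tool goes at most 50 mm and 8.59 degrees, less where a joint would pass 70% of its speed; a pose out of reach is approached as far as the arm can. A call is refused whole if a number of a shift passes 50 or a number of a turn 0.15, either way. A call with a gripper value outside its range is refused whole. The fingers move at their own pace and stop on an object; "squeeze" is the grip in N (left out, the last holds). Time passes only in rows, so rows that do not move let the fingers close. It gives the time, the measured TCP pose, the force and the opening at its end, in the units of the state.
- ctrl.state(): the state, without advancing time (a new reading comes with each control period).
- ctrl.camera(name): name is "scene" or "side" or "wrist"; returns a dict with "frame" (420x560x3 uint8, red, green, blue), "camera_matrix" (3x3 intrinsics, pixels), "rvec" (rotation vector, rad) and "tvec" (3), from world to camera coordinates, as OpenCV has them; the wrist camera has in their place "hand_eye" (4x4, takes a point from camera to tool coordinates, whose origin is the TCP and whose axes are the tool frame's). Camera axes: x right, y down, z forward; pixel columns grow to the right and rows downward; lengths in m; the calibration is good to about 2 mm. A picture is of the moment at which its call begins: read the wrist's pose just before it. There is no depth.
- ctrl.hand_in(): hands the job in, once; it reports no verdict.
Trained networks look in the newest picture that a camera, given by its name, has taken for a name from the list of things; names that differ only in an ending like _2 or _b are one class to them, and where a whole thing is asked for, a point or a joint stands for the part that bears it (a point fixed in the world has none). Each returns a list of dicts, best first, with "score" (0 to 1); they miss things now and then, are a little off and sometimes report something else, mostly with a low value. They report only what shows in the picture. A call takes as long as a camera call. They do not tell look-alikes from the thing itself.
- ctrl.trace(camera, name): "mask" (420x560 bool, what is visible of it) and "at" ([column, row] in pixels, amid what is visible of it).
- ctrl.landmark_of(camera, name): "at" ([column, row] in pixels: a listed point, or the origin of a listed thing).
The state is a dict: "time_s": time; "joint_pos": joint angles; "qd": joint speeds; "effort": joint torques, N m; "tool_pos": TCP position; "tool_rot": TCP orientation; "contact_force": force on the tool from outside, world axes, zero at the start; "torque": the same for the moment, N m; "gripper_width": opening from 0.0 (shut) to 1.0 (fully open).
Only numpy, scipy, OpenCV 4.12 (cv2) and the standard library are available. Lean on these libraries where they do the work, as an engineer would, in place of code of your own. Each camera call takes 0.05 s, during which the arm holds its last target.

TASK

Fit the brass slotted check weight with the yellow tab onto the stand: slide it sideways around the flat neck of the stem from the stand's front, lower it gently until it lies flat on the pile, then turn it until its slot points at least 60 degrees away from the slots of both weights already there, and let go. The stem is adjustable and may stand a few millimetres off centre, so feel your way and never push on it with more than 15 N; do not drag the other two weights round, and leave the other things on the bench alone.

Things in the scene. Friction and masses are not known exactly. Their poses are not given: they have to be found in the camera images.
- stand: blue load-cell check stand fixed to the bench, 140 (x) x 120 (y) x 42 mm, with a round steel platen (top at z = 50 mm), two earlier weights lying on it, and an upright stem. Origin at the centre of its underside; its -x side, with a small display, is its front and faces the robot. Stem: up to 6 mm off this axis in x and up to 6 mm in y, different each time, not reported; clamped, it does not give
- neck_level (a point): on the stand's axis, 101 mm above its underside: middle height of the stem's flat neck (z = 84 to 118 mm), which is 15 mm long along the stand's x and only 10 mm wide along its y. Above it a brass mushroom head 28 mm across (to z = 129 mm) too big for any bore, so weights go on sideways here, moving along the stand's +x. The stem itself may be off this point by up to 6 mm in x and in y
- pile_top (a point): on the stand's axis, 66 mm above its underside: top face of the upper weight, where the new weight's underside is to rest. Through the pile rises the stem's round shank, 16 mm in diameter up to z = 81 mm with a small bevel to 84 mm; it shares the neck's axis, so it too may be off by up to 6 mm in x and in y
- post_top (a point): top of a red ball on a fixed guard post (12 mm thick, 139 mm high) standing 63.5 mm behind the stand's axis (+x): it bars the rear, so weights enter from the front
- new_weight: brass slotted weight to fit, about 0.3 kg, at first flat on the bench: disc 88 mm across, 8 mm thick; origin at the centre of its underside. Slot along its +x, 13.5 mm wide, flaring to 25 mm over the last 10 mm at the rim. Bore 18.5 mm at the origin: the neck passes the slot, the shank only fits the bore. With the neck against the bore's back, the stem axis is 1.75 mm to -x of the origin
- new_slot (a point): mouth of the new weight's slot, at its rim, 44 mm along its +x, at mid-thickness
- new_tab (a point): middle of the top of the new weight's yellow grip tab, 62 mm along its -x and 38 mm above its underside. The tab is 12 mm thick (y), 24 mm long (x, from -74 to -50 mm), upright from z = 0 to 38 mm, joined to the disc by a bar of the same 12 mm width; nothing else is beside the tab
- upper_weight: aluminium slotted weight already on the stand, top one of the pile, 98 mm across, 8 mm thick, underside at 58 mm, no tab; it is centred on the stand (wide 34 mm bore) and can turn about z against friction (about 0.12 N m); its slot points along its own +x; origin at the centre of its underside
- lower_weight: dark steel slotted weight at the bottom of the pile, 112 mm across, 8 mm thick, underside at 50 mm, no tab, centred on the stand, turns about z against friction (about 0.3 N m); its slot points along its own +x; origin at the centre of its underside
- upper_slot (a point): mouth of the upper weight's slot at its rim, 49 mm from its axis
- lower_slot (a point): mouth of the lower weight's slot at its rim, 56 mm from its axis
- spare_weight: spare weight, like the upper one (98 mm across, 8 mm thick), not needed, lying on the table; origin at the centre of its underside
- filter_box: blue carton 100 x 100 x 170 mm high, bystander; origin at the centre of its underside
- bulb_box: yellow carton 60 x 50 x 50 mm, bystander; origin at the centre of its underside
- wrench: steel wrench lying flat, bystander; origin near its middle
- driver: red-handled screwdriver lying flat, bystander; origin near its middle
- socket: dark steel socket, 28 mm across, 32 mm high, bystander; origin at the centre of its underside
- bearing: steel ring 52 mm across, 15 mm high, bystander; origin at the centre of its underside
Things that resemble listed ones, but are neither listed nor needed, are in the scene too. Several things have the shape of the new_weight; the one meant has the colours described above.

How it is judged (in metres and radians):
On the way:
1. the new weight lies flat on the pile with the stem's shank in its bore (z of new_weight in the frame of stand between 0.064 and 0.0685 m and horizontal distance between new_weight and stand below 0.011 m and angle between new_weight's own z axis and vertical below 0.06 rad), for 0.2 s.
At the end, for the whole second after the job is handed in: The new weight lies at rest, flat (within 0.06 rad) on the pile, its underside 64 to 68.5 mm above the stand's underside and its centre within 11 mm of the stand's axis (shank in the bore), its slot at least 60 degrees from the slot of the upper and of the lower weight, and released (all of step 1 and (angle between the x axis of new_weight and the x axis of upper_weight, either way round above 1.0472 rad or x of new_slot in the frame of upper_weight below 0 m) and (angle between the x axis of new_weight and the x axis of lower_weight, either way round above 1.0472 rad or x of new_slot in the frame of lower_weight below 0 m) and linear speed of new_weight below 0.01 m/s and angular speed of new_weight below 0.1 rad/s); the robot touches nothing.
It fails at once if the new weight is pressed against the stand, its stem or the weights on it with more than 15 N (contact force between new_weight and stand above 15 N or contact force between new_weight and upper_weight above 15 N).
It fails at once if the robot itself pushes on the stand, its stem or the weights on it with more than 15 N (contact force between any of the fingers, the arm and stand above 15 N).
It fails at once if an earlier weight is dragged round (its slot mouth moves more than 12 mm) (distance of any of upper_slot, lower_slot from where it was at the start of the episode above 0.012 m).
It fails at once if a bystander is moved more than 30 mm (distance of any of spare_weight, filter_box, bulb_box, wrench, driver, socket, bearing from where it was at the start of the episode above 0.03 m).
It also fails if it takes over 70 s, if anything falls off the work surface, if the arm or the gripper's body presses on something with over 40 N, if the wrist force passes 120 N, or if a joint passes its speed limit or range.

## Working session

There is one attempt and no reset: what is moved stays moved. The work goes in short steps, Python scripts to look and compute and a tool call to move; the robot and the scene stay as the last step left them, time stands still between calls to the robot, and variables do not carry over. Pictures are saved under pics/ and viewed, and the job is handed in when it is done.

Besides the shell and the picture viewer there is one more tool, called after "Request:" in YAML: its name, and indented under it one key for each argument. drive_tool: Moves the arm, as the interface text tells. Its arguments: {"type":"object","properties":{"commands":{"type":"array"},"squeeze":{"type":"number"}},"required":["commands"]}

```bash
ls; mkdir -p pics; cat > h.py <<'E'
import numpy as np, cv2
from plant import ctrl
from scipy.spatial.transform import Rotation as R
def toolT(s):
    T=np.eye(4);T[:3,:3]=R.from_euler('xyz',s['tool_rot'],degrees=True).as_matrix();T[:3,3]=s['tool_pos'];return T
def cam(name,save=None):
    s=ctrl.state();c=ctrl.camera(name)
    if name=='wrist': W=toolT(s)@np.array(c['hand_eye'])
    else:
        W=np.eye(4);Rm=cv2.Rodrigues(np.array(c['rvec'],float))[0];W[:3,:3]=Rm.T;W[:3,3]=-Rm.T@np.array(c['tvec'],float).ravel()
    c['W']=W;c['K']=np.array(c['camera_matrix'])
    if save: cv2.imwrite('pics/'+save+'.png',c['frame'][:,:,::-1])
    return c
def ray(c,p):
    d=c['W'][:3,:3]@np.linalg.solve(c['K'],[p[0],p[1],1.]);return c['W'][:3,3],d
def atz(c,p,z):
    o,d=ray(c,p);return o+d*(z-o[2])/d[2]
def proj(c,P):
    q=np.linalg.inv(c['W'])@np.r_[P,1];u=c['K']@q[:3];return u[:2]/u[2]
def tri(rs):
    A=np.zeros((3,3));b=np.zeros(3)
    for o,d in rs:
        d=d/np.linalg.norm(d);M=np.eye(3)-np.outer(d,d);A+=M;b+=M@o
    return np.linalg.solve(A,b)
E
python3 - <<'E'
from h import *
s=ctrl.state();print(s)
for n in ['scene','side','wrist']:
    c=cam(n,n+'0')
    print(n,c['W'].round(3).tolist(),c['K'].round(1).tolist())
    for k in ['new_weight','new_tab','new_slot','upper_slot','lower_slot','stand','pile_top','neck_level','post_top','spare_weight','filter_box','bulb_box','wrench','driver','socket','bearing']:
        print(k,[(round(r['score'],2),np.round(r['at'],1).tolist()) for r in ctrl.landmark_of(n,k)])
E
```

```text
pics
{'time_s': 0.0, 'joint_pos': array([-8.02204435e+01,  9.11335840e+00,  9.15717478e+01, -1.77914967e-03,
        7.94221831e+01, -1.20356239e+01]), 'qd': array([ 0.0147195 ,  0.05718049, -0.03370871,  0.01421881,  0.00187512,
        0.05853853]), 'effort': array([-2.50756530e-04, -3.85573733e+01, -3.22105336e+01,  7.00703915e-02,
        3.78866249e-02, -1.28612051e-04]), 'tool_pos': array([ 0.21354734, -0.53312353,  0.17371577]), 'tool_rot': array([-9.01052955e+01,  2.06620694e-02, -1.58184510e+02]), 'contact_force': array([ 0.18158369,  0.03507932, -0.23634551]), 'torque': array([-0.03247007, -0.00770155, -0.00983505]), 'gripper_width': 0.9980467937241095}
scene [[-0.865, 0.289, -0.41, 0.981], [0.502, 0.485, -0.716, 0.745], [-0.008, -0.825, -0.564, 0.718], [0.0, 0.0, 0.0, 1.0]] [[416.3, 0.0, 273.0], [0.0, 416.3, 200.7], [0.0, 0.0, 1.0]]
new_weight [(0.67, [247.5, 201.8]), (0.64, [269.4, 221.9]), (0.56, [305.9, 197.2])]
new_tab [(0.89, [278.1, 220.4]), (0.88, [256.4, 183.8]), (0.72, [312.0, 177.5]), (0.58, [292.6, 374.1])]
new_slot [(0.96, [303.2, 200.9]), (0.91, [257.4, 214.9]
[... 1383 characters left out ...]
[(0.97, [339.6, 260.1])]
filter_box [(0.68, [264.8, 137.6]), (0.67, [338.8, 259.9]), (0.64, [283.8, 190.9])]
bulb_box [(0.79, [229.1, 162.3]), (0.51, [235.2, 347.8])]
wrench [(0.82, [338.8, 335.3])]
driver [(0.74, [272.8, 376.9])]
socket [(0.63, [310.5, 145.7])]
bearing [(0.64, [232.5, 348.4]), (0.42, [313.6, 145.8])]
wrist [[0.371, -0.894, -0.25, 0.284], [-0.929, -0.358, -0.099, -0.504], [-0.001, 0.269, -0.963, 0.385], [0.0, 0.0, 0.0, 1.0]] [[293.7, 0.0, 278.7], [0.0, 293.7, 204.0], [0.0, 0.0, 1.0]]
new_weight []
new_tab []
new_slot []
upper_slot []
lower_slot []
stand []
pile_top []
neck_level []
post_top []
spare_weight []
filter_box []
bulb_box []
wrench []
driver []
socket []
bearing []
```

View pics/scene0.png

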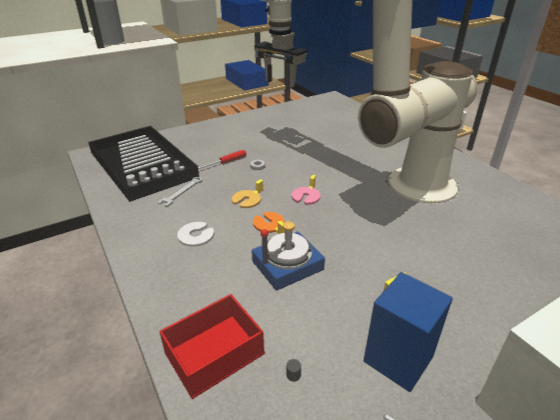

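View pics/side0.png

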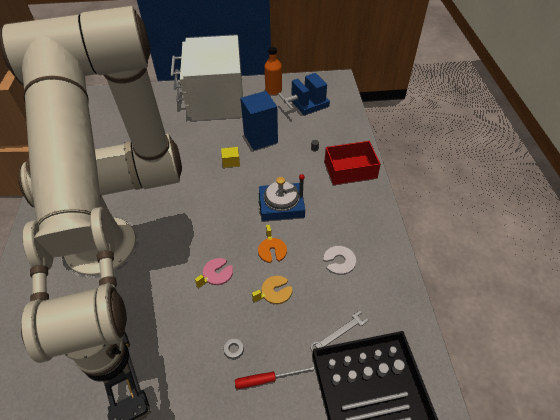

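```bash
python3 - <<'E'
import cv2,numpy as np
a=cv2.imread('pics/scene0.png')[150:300,200:350];b=cv2.imread('pics/side0.png')[150:310,170:330]
cv2.imwrite('pics/c0.png',np.hstack([cv2.resize(a,(400,400),interpolation=2),cv2.resize(b,(400,400),interpolation=2)]))
E
```

```text
(no output)
```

View pics/c0.png

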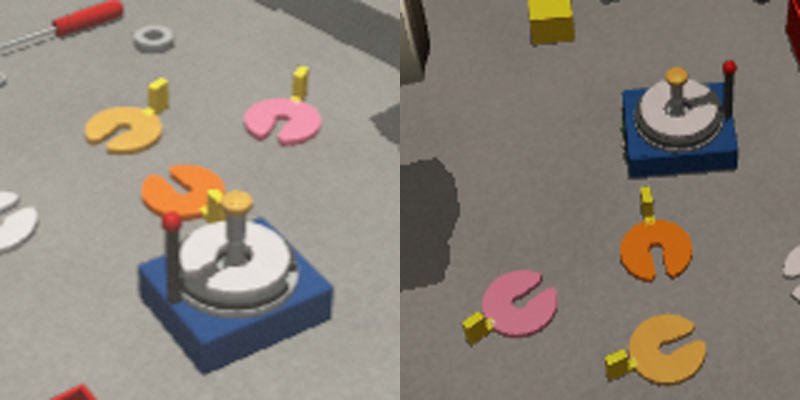

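```bash
cat >> h.py <<'E'
def two(pa,pb,ca,cb): 
    P=tri([ray(ca,pa),ray(cb,pb)]);return P,np.linalg.norm(proj(ca,P)-pa),np.linalg.norm(proj(cb,P)-pb)
E
python3 - <<'E'
from h import *
a=cam('scene');b=cam('side')
np.set_printoptions(precision=4,suppress=True)
for n,p,q in [('w',(247.5,201.8),(277.8,286.6)),('tab',(256.4,183.8),(255.1,295.2)),('slot',(235.5,206.8),(292.4,280.7)),('pile',(289,247.7),(283.2,190.6)),('neck',(287.1,233.7),(280.2,185.3)),('post',(262.3,231),(301.8,175.2)),('us',(274.3,254.8),(297.9,187.4)),('stand',(285.1,263.9),(279.2,206.2)),('ls',(309.6,255.8),(269.7,186))]:
    print(n,*two(p,q,a,b))
for z,p,q in [(.066,(274.3,254.8),(297.9,187.4)),(.058,(309.6,255.8),(269.7,186)),(0.004,(235.5,206.8),(292.4,280.7)),(0.038,(256.4,183.8),(255.1,295.2)),(0,(247.5,201.8),(277.8,286.6))]: print(z,atz(a,p,z),atz(b,q,z))
f=b['frame']; g=a['frame']
for y,x in [(180,281),(181,279),(290,270),(295,276),(250,262)]: print('side',x,y,f[y,x])
for y,x in [(198,240),(216,262),(226,288)]: print('scene',x,y,g[y,x])
for nm,c,k in [('side',b,(282,190)),('scene',a,(288,248))]:
    x,y=k; cr=c['frame'][y-35:y+40,x-40:x+40,::-1]; cv2.imwrite(f'pics/z_{nm}.png',cv2.resize(cr,(640,600),interpolation=2))
E
```

```text
w [ 0.5295 -0.2002  0.0004] 0.39288956115189405 0.4152174755373299
tab [ 0.4696 -0.2389  0.0272] 1.7775305474049865 2.0107742954532575
slot [ 0.5741 -0.1886  0.0053] 0.02085742668970441 0.021398473167035127
pile [0.5754 0.1086 0.0661] 0.9229306694881263 0.6858838160950025
neck [0.5695 0.0982 0.1008] 1.0397270392948972 0.78358803961332
post [0.6366 0.1001 0.1374] 0.9813680093959242 0.7129778401627198
us [0.6218 0.1153 0.0693] 1.7198583580023943 1.240440182911285
stand [0.5679 0.0943 0.002 ] 2.302271289585616 1.7475902343640766
ls [0.537  0.1446 0.0517] 0.18768400354225306 0.13628355089227762
0.066 [0.6159 0.1127 0.066 ] [0.6258 0.1163 0.066 ]
0.058 [0.5417 0.1503 0.058 ] [0.5363 0.1391 0.058 ]
0.004 [ 0.5733 -0.1903  0.004 ] [ 0.5743 -0.1878  0.004 ]
0.038 [ 0.4835 -0.2237  0.038 ] [ 0.4647 -0.2424  0.038 ]
0 [ 0.528  -0.2006  0.    ] [ 0.5306 -0.2005  0.    ]
side 281 180 [193 151  64]
side 279 181 [194 155  66]
side 270 290 [194 143  60]
side 276 295 [194 142  59]
side 262 250 [194 100  19]
scene 240 198 [233 187  96]
scene 262 216 [165 162 153]
scene 288 226 [240 204 104]
```

View pics/z_side.png

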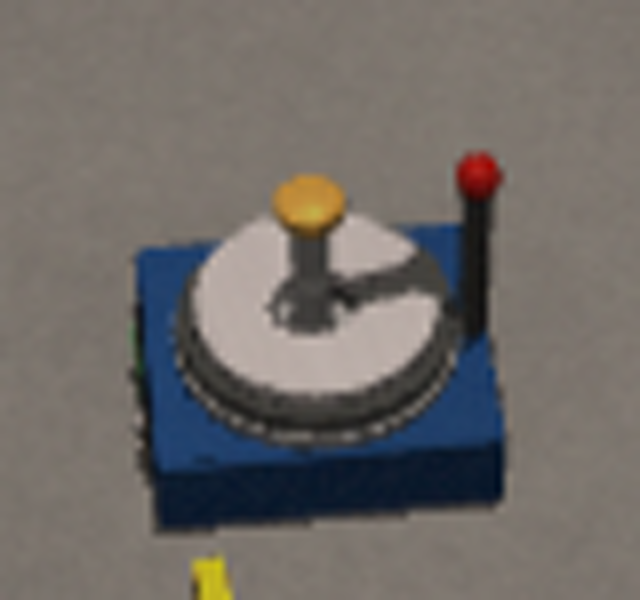

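View pics/z_scene.png

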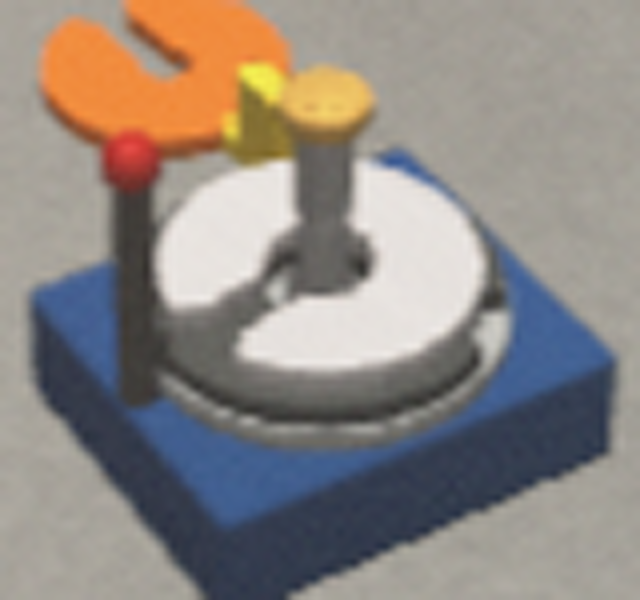

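```bash
cat >> h.py <<'E'
def plan(target,yaw,step=50,spin=0.15):
    """target TCP world m, yaw deg; prints rows"""
    s=ctrl.state();T=toolT(s);p=T[:3,3].copy();y=np.degrees(np.arctan2(T[1,0],T[0,0]))
    dy=(yaw-y+180)%360-180
    d=np.linalg.norm(np.array(target)-p)*1000
    n=int(max(np.ceil(d/step),np.ceil(abs(np.radians(dy))/spin),1))
    print('from',p.round(4),round(y,2),'dyaw',round(dy,2),'dist',round(d,1),'n',n)
    dp=(np.array(target)-p)/n*1000;w=np.radians(dy)/n
    for i in range(n):
        a=np.radians(y)+w*i
        x=np.array([np.cos(a),np.sin(a),0]);z=np.array([-np.sin(a),np.cos(a),0])
        print('{"x":%.1f,"y":%.1f,"z":%.1f,"spin":%.3f}'%(x@dp,-dp[2],z@dp,-w),end=',\n' if i%8==7 else ',')
    print()
E
python3 - <<'E'
from h import *
a=cam('scene');b=cam('side')
A=np.array
print(two((260,180.5),(257,292),a,b))
plan([.465,-.217,.16],15)
E
```

```text
(array([ 0.46837943, -0.23284509,  0.03959128]), np.float64(0.7522866957740725), np.float64(0.8481404384426325))
from [ 0.2137 -0.5338  0.1747] -158.19 dyaw 173.19 dist 404.6 n 21
{"x":-16.7,"y":0.7,"z":-9.6,"spin":-0.144},{"x":-17.9,"y":0.7,"z":-7.1,"spin":-0.144},{"x":-18.7,"y":0.7,"z":-4.4,"spin":-0.144},{"x":-19.2,"y":0.7,"z":-1.7,"spin":-0.144},{"x":-19.2,"y":0.7,"z":1.1,"spin":-0.144},{"x":-18.9,"y":0.7,"z":3.8,"spin":-0.144},{"x":-18.1,"y":0.7,"z":6.5,"spin":-0.144},{"x":-17.0,"y":0.7,"z":9.0,"spin":-0.144},
{"x":-15.5,"y":0.7,"z":11.4,"spin":-0.144},{"x":-13.7,"y":0.7,"z":13.5,"spin":-0.144},{"x":-11.7,"y":0.7,"z":15.3,"spin":-0.144},{"x":-9.3,"y":0.7,"z":16.8,"spin":-0.144},{"x":-6.8,"y":0.7,"z":18.0,"spin":-0.144},{"x":-4.2,"y":0.7,"z":18.8,"spin":-0.144},{"x":-1.4,"y":0.7,"z":19.2,"spin":-0.144},{"x":1.3,"y":0.7,"z":19.2,"spin":-0.144},
{"x":4.1,"y":0.7,"z":18.8,"spin":-0.144},{"x":6.7,"y":0.7,"z":18.0,"spin":-0.144},{"x":9.2,"y":0.7,"z":16.9,"spin":-0.144},{"x":11.6,"y":0.7,"z":15.4,"spin":-0.144},{"x":13.7,"y":0.7,"z":13.6,"spin":-0.144},
```

Request:
drive_tool:
  commands:
    - {"x": -17,"y": 1,"z": -10,"spin": -0.144}
    - {"x": -18,"y": 1,"z": -7,"spin": -0.144}
    - {"x": -19,"y": 1,"z": -4,"spin": -0.144}
    - {"x": -19,"y": 1,"z": -2,"spin": -0.144}
    - {"x": -19,"y": 1,"z": 1,"spin": -0.144}
    - {"x": -19,"y": 1,"z": 4,"spin": -0.144}
    - {"x": -18,"y": 1,"z": 6.5,"spin": -0.144}
    - {"x": -17,"y": 1,"z": 9,"spin": -0.144}

```text
validation failed for argument at $.co...
```

Request:
drive_tool:
  commands:
    - {"x": -15.5,"y": 0.5,"z": 11.5,"spin": -0.144}
    - {"x": -14,"y": 0.5,"z": 13.5,"spin": -0.144}
    - {"x": -12,"y": 0.5,"z": 15,"spin": -0.144}
    - {"x": -9,"y": 0.5,"z": 17,"spin": -0.144}
    - {"x": -7,"y": 0.5,"z": 18,"spin": -0.144}
    - {"x": -4,"y": 0.5,"z": 19,"spin": -0.144}
    - {"x": -1,"y": 0.5,"z": 19,"spin": -0.144}
    - {"x": 1,"y": 0.5,"z": 19,"spin": -0.144}

```text
validation failed for argument at $.co...
```

Request:
drive_tool:
  commands:
    - {"x": 4,"y": 0.5,"z": 19,"spin": -0.144}
    - {"x": 7,"y": 0.5,"z": 18,"spin": -0.144}
    - {"x": 9,"y": 0.5,"z": 17,"spin": -0.144}
    - {"x": 12,"y": 0.5,"z": 15,"spin": -0.144}
    - {"x": 14,"y": 0.5,"z": 14,"spin": -0.144}
    - {"x": 0}

```text
validation failed for argument at $.co...
```

```bash
python3 - <<'E'
from h import *
np.set_printoptions(precision=4,suppress=True)
s=ctrl.state();print(s['time_s'],s['tool_pos'],s['tool_rot'],s['joint_pos'])
c=cam('wrist','w1')
for k,z in [('new_weight',0),('new_tab',.038),('new_slot',.004),('pile_top',.066),('upper_slot',.066)]:
    for r in ctrl.landmark_of('wrist',k): print(k,round(r['score'],2),np.round(r['at'],1),atz(c,r['at'],z))
E
```

```text
2.75 [ 0.2137 -0.5338  0.1747] [ -90.001     0.003  -158.1854] [-80.2208   9.0756  91.5025   0.0028  79.4235 -12.0359]
```

View pics/w1.png

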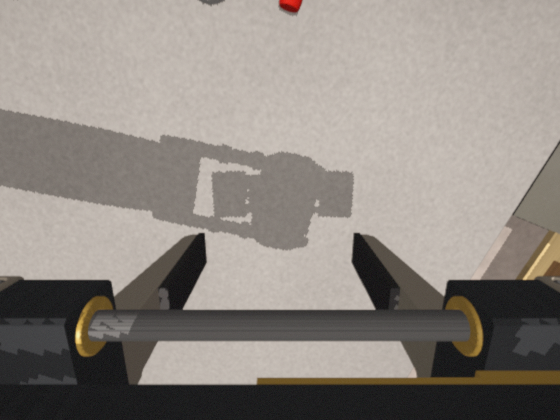

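Request:
drive_tool:
  commands:
    - {"x": -17,"y": 1,"z": -10,"spin": -0.144,"hand": 1}
    - {"x": -18,"y": 1,"z": -7,"spin": -0.144,"hand": 1}
    - {"x": -19,"y": 1,"z": -4,"spin": -0.144,"hand": 1}
    - {"x": -19,"y": 1,"z": -2,"spin": -0.144,"hand": 1}
    - {"x": -19,"y": 1,"z": 1,"spin": -0.144,"hand": 1}
    - {"x": -19,"y": 1,"z": 4,"spin": -0.144,"hand": 1}
    - {"x": -18,"y": 1,"z": 6.5,"spin": -0.144,"hand": 1}
    - {"x": -17,"y": 1,"z": 9,"spin": -0.144,"hand": 1}

```text
time_s: 3.85
tool_pos: [0.3093, -0.4089, 0.1666]
tool_rot: [-90.0, -0.1, -89.8]
contact_force: [-0.1, -0.4, -0.1]
gripper_width: 0.998
```

Request:
drive_tool:
  commands:
    - {"x": -15.5,"y": 0,"z": 11.5,"spin": -0.144,"hand": 1}
    - {"x": -14,"y": 0,"z": 13.5,"spin": -0.144,"hand": 1}
    - {"x": -12,"y": 0,"z": 15,"spin": -0.144,"hand": 1}
    - {"x": -9,"y": 0,"z": 17,"spin": -0.144,"hand": 1}
    - {"x": -7,"y": 0,"z": 18,"spin": -0.144,"hand": 1}
    - {"x": -4,"y": 0,"z": 19,"spin": -0.144,"hand": 1}
    - {"x": -1,"y": 0,"z": 19,"spin": -0.144,"hand": 1}
    - {"x": 1,"y": 0,"z": 19,"spin": -0.144,"hand": 1}

```text
time_s: 4.65
tool_pos: [0.4008, -0.2771, 0.167]
tool_rot: [-90.1, -0.1, -21.1]
contact_force: [0.0, -0.0, -0.6]
gripper_width: 0.998
```

Request:
drive_tool:
  commands:
    - {"x": 4,"y": 0,"z": 19,"spin": -0.144,"hand": 1}
    - {"x": 7,"y": 0,"z": 18,"spin": -0.144,"hand": 1}
    - {"x": 9,"y": 0,"z": 17,"spin": -0.144,"hand": 1}
    - {"x": 12,"y": 0,"z": 15,"spin": -0.144,"hand": 1}
    - {"x": 14,"y": 0,"z": 14,"spin": -0.144,"hand": 1}
    - {"x": 0,"y": 0,"z": 0,"spin": -0.1,"hand": 1}

```text
time_s: 5.25
tool_pos: [0.4564, -0.1904, 0.1675]
tool_rot: [-90.3, -0.1, 28.1]
contact_force: [-0.7, 0.4, -0.5]
gripper_width: 0.997
```

```bash
python3 - <<'E'
from h import *
np.set_printoptions(precision=4,suppress=True)
s=ctrl.state();print(s['time_s'],s['tool_pos'],s['tool_rot'],s['joint_pos'])
c=cam('wrist','w2')
for k,z in [('new_weight',0),('new_tab',.038),('new_slot',.004),('pile_top',.066),('upper_slot',.066)]:
    for r in ctrl.landmark_of('wrist',k): print(k,round(r['score'],2),np.round(r['at'],1),atz(c,r['at'],z))
E
```

```text
5.25 [ 0.4564 -0.1904  0.1675] [-90.2507  -0.0613  28.0801] [ -36.6401   -2.9543  104.8544   -0.0528   77.8471 -154.7091]
new_weight 0.85 [326.2 264.1] [ 0.5291 -0.0741  0.    ]
new_weight 0.81 [240.3 217.5] [ 0.5241 -0.2119  0.    ]
new_weight 0.68 [354.6 131.5] [ 0.3552 -0.1356  0.    ]
new_tab 0.89 [243.  178.7] [ 0.4659 -0.2313  0.038 ]
new_tab 0.68 [353.9  77.5] [ 0.3112 -0.1749  0.038 ]
new_slot 0.81 [359.8 172.4] [ 0.3957 -0.1036  0.004 ]
new_slot 0.58 [235.6 250.4] [ 0.5687 -0.1967  0.004 ]
new_slot 0.57 [302.  253.2] [ 0.5291 -0.1137  0.004 ]
```

View pics/w2.png

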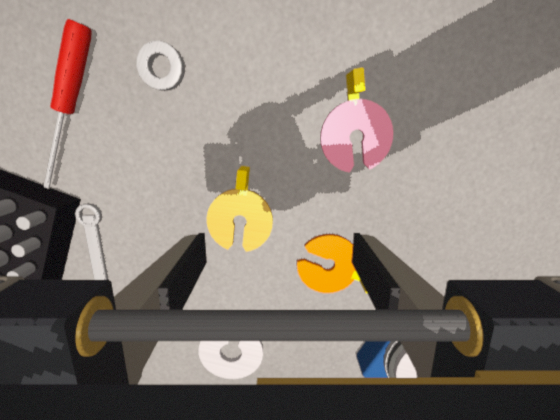

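```bash
python3 - <<'E'
from h import *
plan([.466,-.2315,.10],18.5)
E
```

```text
from [ 0.4553 -0.1925  0.1674] 27.5 dyaw -9.0 dist 78.6 n 2
{"x":-4.2,"y":33.7,"z":-19.8,"spin":0.079},{"x":-2.7,"y":33.7,"z":-20.0,"spin":0.079},
```

Request:
drive_tool:
  commands:
    - {"x": -4,"y": 34,"z": -20,"spin": 0.079,"hand": 0.7}
    - {"x": -3,"y": 34,"z": -20,"spin": 0.079,"hand": 0.7}
    - {"x": 0,"y": 0,"z": 0,"spin": 0,"hand": 0.7}

```text
time_s: 5.85
tool_pos: [0.4675, -0.2349, 0.0998]
tool_rot: [-90.5, -0.2, 17.8]
contact_force: [-1.4, 0.6, -0.5]
gripper_width: 0.759
```

```bash
python3 - <<'E'
from h import *
np.set_printoptions(precision=4,suppress=True)
s=ctrl.state();print(s['time_s'],s['tool_pos'],s['tool_rot'],s['joint_pos'])
c=cam('wrist','w3')
for k,z in [('new_weight',0),('new_tab',.038),('new_slot',.004)]:
    for r in ctrl.landmark_of('wrist',k): print(k,round(r['score'],2),np.round(r['at'],1),atz(c,r['at'],z))
s=ctrl.state();print(s['time_s'],s['tool_pos'],s['tool_rot'])
E
```

```text
5.85 [ 0.4675 -0.2349  0.0998] [-90.4929  -0.24    17.8205] [ -39.8787    4.9958  104.7678   -0.0645   69.6916 -147.6761]
new_weight 0.74 [403.  124.9] [ 0.3599 -0.1356  0.    ]
new_weight 0.72 [282.4 247.2] [ 0.5259 -0.2106  0.    ]
new_weight 0.65 [391.  283.4] [ 0.5304 -0.074   0.    ]
new_slot 0.97 [416.9 171.9] [ 0.3995 -0.1037  0.004 ]
new_slot 0.85 [284.1 283.7] [ 0.5677 -0.1949  0.004 ]
6.05 [ 0.4707 -0.2352  0.1057] [-90.934   -0.552   18.1131]
```

View pics/w3.png

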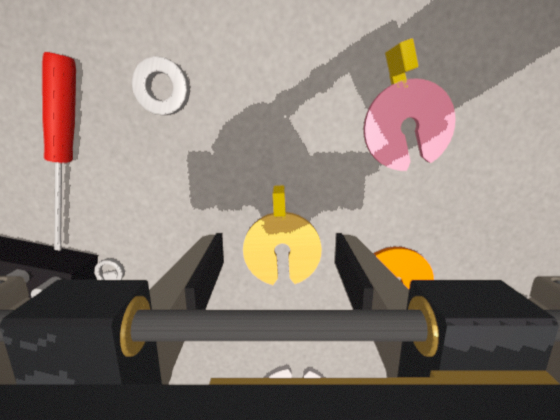

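Request:
drive_tool:
  commands:
    - {"x": 0,"y": 0,"z": 0,"spin": 0,"hand": 0.7}

```text
time_s: 6.15
tool_pos: [0.4714, -0.2353, 0.1073]
tool_rot: [-91.0, -0.6, 18.2]
contact_force: [0.5, 0.2, 0.9]
gripper_width: 0.697
```

```bash
python3 - <<'E'
from h import *
np.set_printoptions(precision=4,suppress=True)
s=ctrl.state();print(s['time_s'],s['tool_pos'],s['tool_rot'],s['joint_pos'],s['qd'],s['contact_force'])
c=cam('wrist','w4')
for k,z in [('new_weight',0),('new_tab',.038),('new_slot',.004)]:
    for r in ctrl.landmark_of('wrist',k)[:3]: print(k,round(r['score'],2),np.round(r['at'],1),atz(c,r['at'],z))
s=ctrl.state();print(s['time_s'],s['tool_pos'],s['tool_rot'],s['joint_pos'],s['qd'])
E
```

```text
6.15 [ 0.4714 -0.2353  0.1073] [-91.0497  -0.6329  18.1632] [ -39.6612    4.4211  104.4864   -0.0248   69.8671 -147.8104] [ 0.3461 -1.2237 -0.6717  0.1652  0.4981 -0.1712] [0.4629 0.2188 0.9399]
new_weight 0.85 [402.6 119.4] [ 0.3587 -0.1379  0.    ]
new_weight 0.66 [392.  278.9] [ 0.5314 -0.0721  0.    ]
new_weight 0.64 [283.2 240. ] [ 0.5251 -0.2122  0.    ]
new_tab 0.78 [282.9 199.3] [ 0.4687 -0.2311  0.038 ]
new_tab 0.7 [ 71.6 152.6] [ 0.4884 -0.4367  0.038 ]
new_tab 0.55 [406.   52.3] [ 0.312  -0.1723  0.038 ]
new_slot 0.83 [419.7 167.4] [ 0.3984 -0.1016  0.004 ]
new_slot 0.58 [283.8 277.7] [ 0.5694 -0.1967  0.004 ]
new_slot 0.29 [171.   83.7] [ 0.3993 -0.3719  0.004 ]
6.35 [ 0.4712 -0.2352  0.1066] [-91.0102  -0.6019  18.148 ] [ -39.6699    4.4774  104.5111   -0.0306   69.836  -147.8024] [-0.1051  0.4519  0.3048 -0.0645 -0.04    0.1325]
```

Request:
drive_tool:
  commands:
    - {"x": -2,"y": 10,"z": 3,"spin": -0.015,"hand": 0.7}
    - {"x": -2,"y": 20,"z": 3,"spin": 0,"hand": 0.7}
    - {"x": 0,"y": 20,"z": 0,"spin": 0,"hand": 0.7}
    - {"x": 0,"y": 15,"z": 0,"spin": 0,"hand": 0.7}
    - {"x": 0,"y": 8,"z": 0,"spin": 0,"hand": 0.6}
    - {"x": 0,"y": 0,"z": 0,"spin": 0,"hand": 0.6}

```text
time_s: 6.95
tool_pos: [0.4656, -0.2303, 0.0295]
tool_rot: [-91.0, -0.6, 19.3]
contact_force: [0.3, 0.3, 0.8]
gripper_width: 0.601
```

```bash
cat >> h.py <<'E'
def off(target,yaw):
    T=toolT(ctrl.state());v=np.array(target)-T[:3,3]
    y=np.degrees(np.arctan2(T[1,0],T[0,0]))
    print('pos',T[:3,3].round(4),'yaw',round(y,2),'ydir',T[:3,1].round(4),'tool shift mm',(T[:3,:3].T@v*1000).round(1),'spin',round(-np.radians((yaw-y+180)%360-180),3))
E
python3 - <<'E'
from h import *
c=cam('wrist','w5')
off([.467,-.2315,.009],19)
E
```

```text
pos [ 0.4659 -0.2304  0.0301] yaw 19.31 ydir [ 0.0164 -0.0141 -0.9998] tool shift mm [ 0.4 21.1 -1. ] spin 0.005
```

View pics/w5.png

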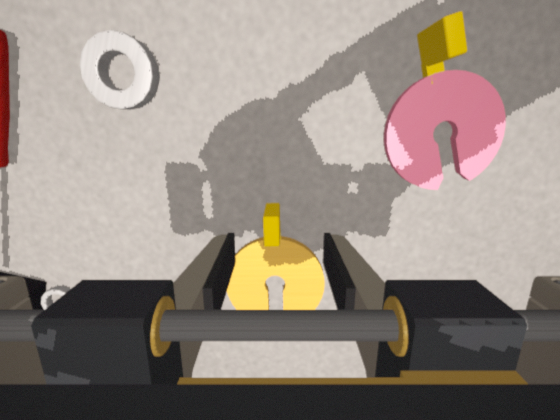

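```bash
python3 - <<'E'
from h import *
c=cam('wrist')
f=c['frame'].copy()
for z,dx in [(.038,.0)]:
  th=np.radians(19.2);ux=np.array([np.cos(th),np.sin(th),0]);uy=np.array([-np.sin(th),np.cos(th),0])
  o=np.array([.5253,-.2115,0])
  def P(x,y,z): return tuple(np.round(proj(c,o+ux*x+uy*y+[0,0,z])*4).astype(int))
  f=cv2.resize(f,None,fx=4,fy=4,interpolation=2)
  cs=[(-.074,-.006),(-.074,.006),(-.05,.006),(-.05,-.006)]
  for i in range(4): cv2.line(f,P(*cs[i],.038),P(*cs[(i+1)%4],.038),(255,0,0),1);cv2.line(f,P(*cs[i],0),P(*cs[(i+1)%4],0),(0,0,255),1)
  for a in range(0,360,3): cv2.circle(f,P(.044*np.cos(np.radians(a)),.044*np.sin(np.radians(a)),.008),2,(0,255,0),-1)
  # tips
  T=toolT(ctrl.state())
  for zz in (-.0276,.0276):
    for xx in (-.01,.01):
      q=T@np.array([xx,0,zz,1]);cv2.circle(f,tuple(np.round(proj(c,q[:3])*4).astype(int)),4,(255,0,255),-1)
cv2.imwrite('pics/o5.png',f[700:1300,720:1500,::-1])
E
```

```text
(no output)
```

View pics/o5.png

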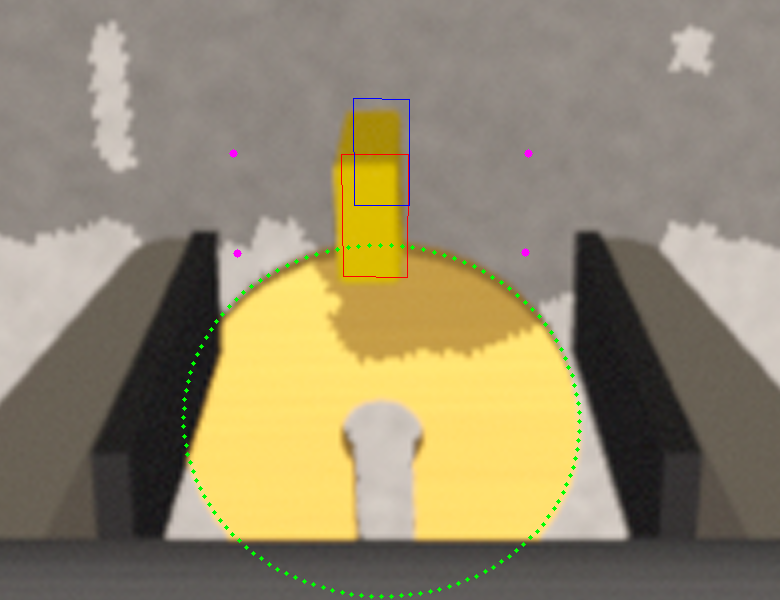

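```bash
python3 - <<'E'
from h import *
out=[]
for n in ('side','scene'):
    c=cam(n)
    T=toolT(ctrl.state());f=cv2.resize(c['frame'],None,fx=5,fy=5,interpolation=2)
    for q,col in [((0,0,0),(255,0,255)),((0,-.019,0),(0,255,0)),((0,-.0425,.0276),(255,0,0)),((0,-.0425,-.0276),(255,0,0)),((0,0,.0276),(0,0,255)),((0,0,-.0276),(0,0,255))]:
        p=np.round(proj(c,(T@np.r_[q,1])[:3])*5).astype(int);cv2.circle(f,tuple(p),3,col,-1)
    p=np.round(proj(c,T[:3,3])*5).astype(int);out.append(f[p[1]-250:p[1]+150,p[0]-200:p[0]+200])
cv2.imwrite('pics/f5.png',np.hstack(out)[:,:,::-1])
E
```

```text
(no output)
```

View pics/f5.png

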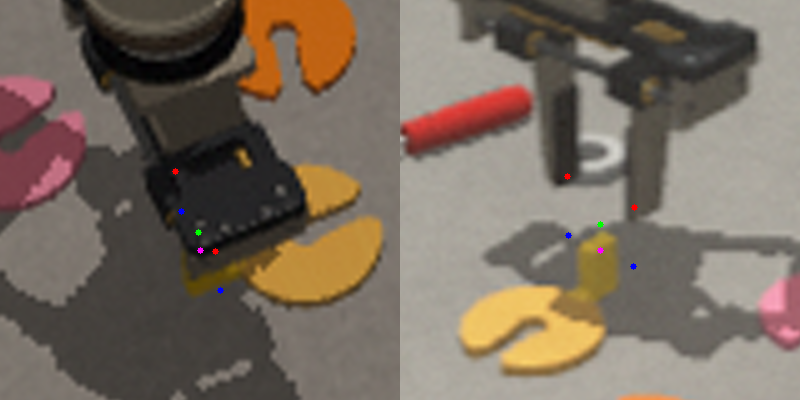

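```bash
python3 - <<'E'
from h import *
print(ctrl.tcp_to_grasp,[a for a in dir(ctrl) if a[0]!='_'])
off([.467,-.2315,.009],19)
c=cam('scene')
f=cv2.resize(c['frame'],None,fx=6,fy=6,interpolation=2)
T=toolT(ctrl.state())
for k in range(0,130,10):
  for zz in (-.0276,.0276):
    p=np.round(proj(c,(T@np.r_[0.0,-k/1000,zz,1])[:3])*6).astype(int);cv2.circle(f,tuple(p),3,(255,0,0) if k%50 else (0,255,0),-1)
p=np.round(proj(c,T[:3,3])*6).astype(int)
cv2.imwrite('pics/f6.png',f[p[1]-420:p[1]+150,p[0]-300:p[0]+300,::-1])
E
```

```text
0.0187 ['PlanningError', 'camera', 'hand_in', 'landmark_of', 'state', 'tcp_to_grasp', 'trace']
pos [ 0.4673 -0.2317  0.0319] yaw 19.3 ydir [ 0.0193 -0.0166 -0.9997] tool shift mm [-0.5 22.9  0.8] spin 0.005
```

View pics/f6.png

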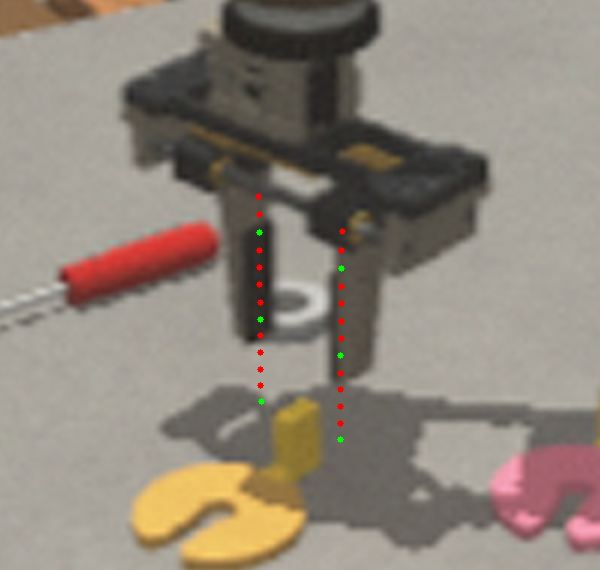

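Request:
drive_tool:
  commands:
    - {"x": 0,"y": 10,"z": 0,"spin": 0,"hand": 0.6}
    - {"x": -0.5,"y": 8,"z": 1,"spin": 0,"hand": 0.6}
    - {"x": 0,"y": 4,"z": 0,"spin": 0,"hand": 0.6}
    - {"x": 0,"y": 0,"z": 0,"spin": 0,"hand": 0.6}

```text
time_s: 7.6
tool_pos: [0.468, -0.2321, 0.0094]
tool_rot: [-91.4, -0.8, 19.3]
contact_force: [0.1, -0.4, -0.1]
gripper_width: 0.6
```

```bash
python3 - <<'E'
from h import *
off([.467,-.2315,.009],19)
o=[]
for n in('scene','wrist'):
  c=cam(n)
  f=cv2.resize(c['frame'],None,fx=5,fy=5,interpolation=2)
  T=toolT(ctrl.state())
  for k in range(0,130,10):
   for zz in (-.0276,.0276):
    p=np.round(proj(c,(T@np.r_[0.0,-k/1000,zz,1])[:3])*5).astype(int);cv2.circle(f,tuple(p),3,(255,0,0) if k%50 else (0,255,0),-1)
  p=np.round(proj(c,T[:3,3])*5).astype(int)
  o.append(f[p[1]-350:p[1]+200,p[0]-200:p[0]+200])
cv2.imwrite('pics/f7.png',np.hstack(o)[:,:,::-1])
print(ctrl.state()['contact_force'])
E
```

```text
pos [ 0.468  -0.2321  0.0094] yaw 19.3 ydir [ 0.0216 -0.0185 -0.9996] tool shift mm [-0.7  0.4  0.9] spin 0.005
[ 0.59809235  0.86623292 -0.75042402]
```

View pics/f7.png

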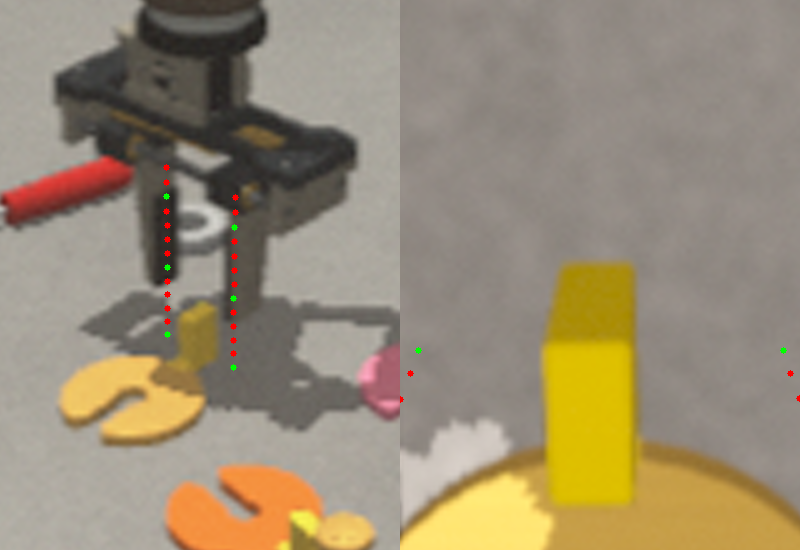

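Request:
drive_tool:
  commands:
    - {"x": -1,"y": 10,"z": 0,"spin": 0,"hand": 0.6}
    - {"x": 0,"y": 8,"z": 0,"spin": 0,"hand": 0.6}
    - {"x": 0,"y": 5,"z": 0,"spin": 0,"hand": 0.6}
    - {"x": 0,"y": 0,"z": 0,"spin": 0,"hand": 0.6}

```text
time_s: 8.1
tool_pos: [0.468, -0.2334, -0.0148]
tool_rot: [-91.5, -0.9, 19.3]
contact_force: [-0.0, -0.4, -0.5]
gripper_width: 0.601
```

```bash
cat > v.py <<'E'
from h import *
import sys
off([.467,-.2315,-.027],19)
o=[]
for n in('scene','wrist'):
  c=cam(n)
  f=cv2.resize(c['frame'],None,fx=4,fy=4,interpolation=2)
  T=toolT(ctrl.state())
  p=np.round(proj(c,(T@[0,-.03,0,1])[:3])*4).astype(int)
  o.append(f[p[1]-300:p[1]+250,max(p[0]-200,0):max(p[0]-200,0)+400])
cv2.imwrite('pics/%s.png'%sys.argv[1],np.hstack(o)[:,:,::-1])
print(ctrl.state()['contact_force'],ctrl.state()['time_s'])
E
python3 v.py f8
```

```text
pos [ 0.468  -0.2334 -0.0148] yaw 19.3 ydir [ 0.0227 -0.0194 -0.9996] tool shift mm [-0.5 12.1  2.4] spin 0.005
[-0.29266035 -0.0217216   0.35730368] 8.2
```

View pics/f8.png

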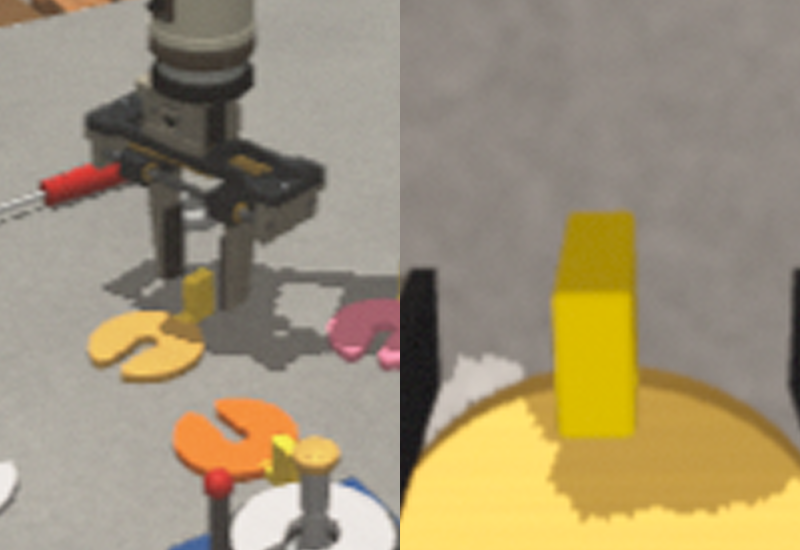

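Request:
drive_tool:
  commands:
    - {"x": 0,"y": 7,"z": -2,"spin": 0,"hand": 0.6}
    - {"x": 0,"y": 5,"z": -0.5,"spin": 0,"hand": 0.5}
    - {"x": 0,"y": 0,"z": 0,"spin": 0,"hand": 0.4}

```text
time_s: 8.5
tool_pos: [0.4703, -0.2371, -0.0262]
tool_rot: [-91.6, -0.9, 19.3]
contact_force: [1.0, 0.2, 0.1]
gripper_width: 0.451
```

```bash
python3 v.py f9
```

```text
pos [ 0.4703 -0.2371 -0.0262] yaw 19.31 ydir [ 0.0249 -0.0213 -0.9995] tool shift mm [-1.3  0.6  6.4] spin 0.005
[ 0.46465968 -0.37233361 -0.09671146] 8.6
```

View pics/f9.png

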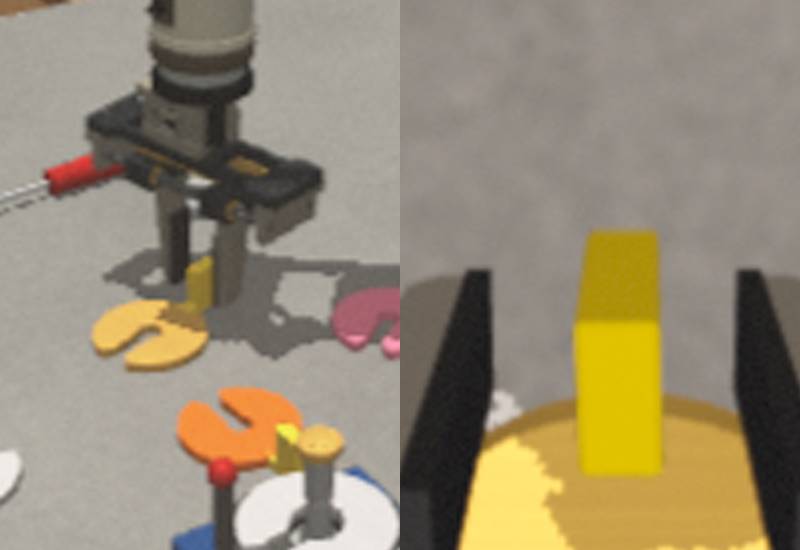

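Request:
drive_tool:
  commands:
    - {"x": 0,"y": 0,"z": 0,"spin": 0,"hand": 0.2}
    - {"x": 0,"y": 0,"z": 0,"spin": 0,"hand": 0.05}
    - {"x": 0,"y": 0,"z": 0,"spin": 0,"hand": 0}
    - {"x": 0,"y": 0,"z": 0,"spin": 0,"hand": 0}
    - {"x": 0,"y": 0,"z": 0,"spin": 0,"hand": 0}
    - {"x": 0,"y": 0,"z": 0,"spin": 0,"hand": 0}
  squeeze: 55

```text
time_s: 9.2
tool_pos: [0.4705, -0.2368, -0.0249]
tool_rot: [-91.6, -0.9, 19.3]
contact_force: [0.1, 0.8, 0.6]
gripper_width: 0.128
```

Request:
drive_tool:
  commands:
    - {"x": 0,"y": -2,"z": 0,"spin": 0,"hand": 0}
    - {"x": 0,"y": -4,"z": 0,"spin": 0,"hand": 0}
    - {"x": 0,"y": -8,"z": 0,"spin": 0,"hand": 0}
    - {"x": 0,"y": -15,"z": 0,"spin": 0,"hand": 0}
    - {"x": 0,"y": -15,"z": 0,"spin": 0,"hand": 0}
    - {"x": 0,"y": -5,"z": 0,"spin": 0,"hand": 0}

```text
time_s: 9.8
tool_pos: [0.4664, -0.234, 0.0237]
tool_rot: [-91.3, -0.7, 19.3]
contact_force: [0.1, -1.3, -3.7]
gripper_width: 0.126
```

```bash
python3 v.py f10; python3 -c "
from h import *
s=ctrl.state();print(s['joint_pos'],s['torque'],s['gripper_width'])"
```

```text
pos [ 0.4664 -0.234   0.0237] yaw 19.34 ydir [ 0.0195 -0.0177 -0.9997] tool shift mm [ 0.8 50.6  3.3] spin 0.006
[-0.02652429 -0.42892816 -4.2129363 ] 9.9
[-3.98864893e+01  1.00344096e+01  1.08912036e+02 -6.89494287e-02
  5.95742388e+01 -1.49179803e+02] [ 0.06519403  0.0136688  -0.04774624] 0.12507903953673216
```

View pics/f10.png

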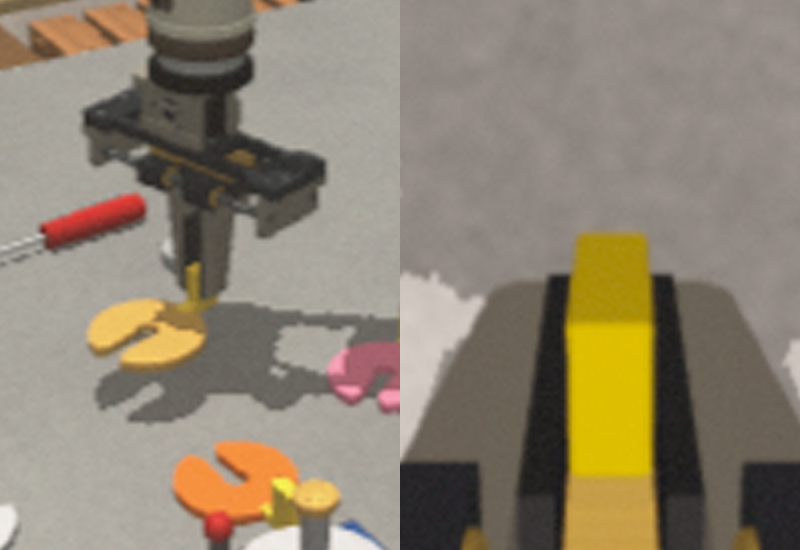

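```bash
python3 - <<'E'
from h import *
plan([.425,.10,.13],0,step=25)
E
```

```text
from [ 0.4662 -0.2338  0.023 ] 19.34 dyaw -19.34 dist 353.0 n 15
{"x":4.8,"y":-7.1,"z":21.9,"spin":0.022},{"x":4.3,"y":-7.1,"z":22.0,"spin":0.022},{"x":3.8,"y":-7.1,"z":22.1,"spin":0.022},{"x":3.3,"y":-7.1,"z":22.2,"spin":0.022},{"x":2.8,"y":-7.1,"z":22.3,"spin":0.022},{"x":2.3,"y":-7.1,"z":22.3,"spin":0.022},{"x":1.8,"y":-7.1,"z":22.4,"spin":0.022},{"x":1.3,"y":-7.1,"z":22.4,"spin":0.022},
{"x":0.8,"y":-7.1,"z":22.4,"spin":0.022},{"x":0.3,"y":-7.1,"z":22.4,"spin":0.022},{"x":-0.2,"y":-7.1,"z":22.4,"spin":0.022},{"x":-0.7,"y":-7.1,"z":22.4,"spin":0.022},{"x":-1.2,"y":-7.1,"z":22.4,"spin":0.022},{"x":-1.7,"y":-7.1,"z":22.4,"spin":0.022},{"x":-2.2,"y":-7.1,"z":22.3,"spin":0.022},
```

Request:
drive_tool:
  commands:
    - {"x": 1,"y": -10,"z": 5,"spin": 0.01,"hand": 0}
    - {"x": 3,"y": -18,"z": 12,"spin": 0.022,"hand": 0}
    - {"x": 4,"y": -18,"z": 20,"spin": 0.022,"hand": 0}
    - {"x": 4,"y": -18,"z": 24,"spin": 0.022,"hand": 0}
    - {"x": 4,"y": -15,"z": 26,"spin": 0.022,"hand": 0}
    - {"x": 3,"y": -8,"z": 27,"spin": 0.022,"hand": 0}
    - {"x": 3,"y": -4,"z": 27,"spin": 0.022,"hand": 0}
    - {"x": 2,"y": 0,"z": 27,"spin": 0.022,"hand": 0}

```text
time_s: 10.7
tool_pos: [0.4424, -0.0563, 0.1135]
tool_rot: [-90.8, -0.7, 9.0]
contact_force: [0.0, -0.3, -4.0]
gripper_width: 0.126
```

```bash
python3 - <<'E'
from h import *
plan([.425,.10,.13],0,step=25)
E
```

```text
from [ 0.4424 -0.0563  0.1135] 9.03 dyaw -9.03 dist 158.1 n 7
{"x":1.1,"y":-2.4,"z":22.4,"spin":0.023},{"x":0.5,"y":-2.4,"z":22.5,"spin":0.023},{"x":0.0,"y":-2.4,"z":22.5,"spin":0.023},{"x":-0.5,"y":-2.4,"z":22.5,"spin":0.023},{"x":-1.0,"y":-2.4,"z":22.4,"spin":0.023},{"x":-1.5,"y":-2.4,"z":22.4,"spin":0.023},{"x":-2.0,"y":-2.4,"z":22.4,"spin":0.023},
```

Request:
drive_tool:
  commands:
    - {"x": 1,"y": -3,"z": 24,"spin": 0.023,"hand": 0}
    - {"x": 0,"y": -3,"z": 24,"spin": 0.023,"hand": 0}
    - {"x": 0,"y": -3,"z": 24,"spin": 0.023,"hand": 0}
    - {"x": -1,"y": -3,"z": 24,"spin": 0.023,"hand": 0}
    - {"x": -1,"y": -3,"z": 22,"spin": 0.023,"hand": 0}
    - {"x": -2,"y": -2,"z": 16,"spin": 0.023,"hand": 0}
    - {"x": -1,"y": 0,"z": 8,"spin": 0.015,"hand": 0}
    - {"x": 0,"y": 0,"z": 0,"spin": 0,"hand": 0}

```text
time_s: 11.5
tool_pos: [0.4166, 0.0974, 0.1276]
tool_rot: [-90.4, -0.4, -0.0]
contact_force: [0.1, -0.1, -4.2]
gripper_width: 0.122
```

```bash
python3 - <<'E'
from h import *
np.set_printoptions(precision=4,suppress=True)
off([.43,.10,.13],0)
c=cam('wrist','w10');cam('scene','s10');cam('side','d10')
for k,z in [('new_weight',.155),('new_slot',.159),('pile_top',.066),('neck_level',.101),('post_top',.139),('upper_slot',.066),('lower_slot',.058),('stand',0),('upper_weight',.058)]:
    for r in ctrl.landmark_of('wrist',k)[:2]: print(k,round(r['score'],2),np.round(r['at'],1),atz(c,r['at'],z))
s=ctrl.state();print(s['tool_pos'],s['tool_rot'],s['time_s'],s['contact_force'])
E
```

```text
pos [0.4166 0.0974 0.1276] yaw -0.04 ydir [ 0.0064 -0.0078 -0.9999] tool shift mm [13.5 -2.3  2.6] spin -0.001
new_weight 0.95 [146.5 274.4] [0.4426 0.0074 0.155 ]
new_weight 0.94 [ 69.1 136.6] [ 0.3489 -0.0282  0.155 ]
new_slot 0.96 [101.1 174.3] [ 0.3714 -0.0101  0.159 ]
new_slot 0.95 [275.9 368. ] [0.5187 0.0973 0.159 ]
pile_top 0.81 [278.5 335.9] [0.5682 0.0984 0.066 ]
pile_top 0.38 [280.5 361.6] [0.6029 0.1007 0.066 ]
upper_slot 0.4 [281.3 362.3] [0.6039 0.1016 0.066 ]
upper_weight 0.15 [276.9 264.1] [0.4849 0.0968 0.058 ]
[0.4176 0.0959 0.1279] [-90.4783  -0.4315  -0.152 ] 12.1 [-0.5524  0.2591 -2.8027]
```

View pics/w10.png

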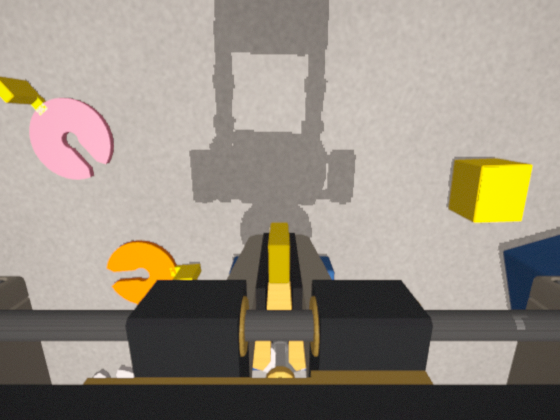

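```bash
python3 - <<'E'
import cv2,numpy as np
w=cv2.imread('pics/w10.png')[330:390,240:320];a=cv2.imread('pics/s10.png')[180:300,230:350];b=cv2.imread('pics/d10.png')[120:240,210:330]
cv2.imwrite('pics/c10.png',np.hstack([cv2.resize(a,(400,400),interpolation=2),cv2.resize(b,(400,400),interpolation=2)]))
cv2.imwrite('pics/c10w.png',cv2.resize(w,(640,480),interpolation=2))
E
```

```text
(no output)
```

View pics/c10.png

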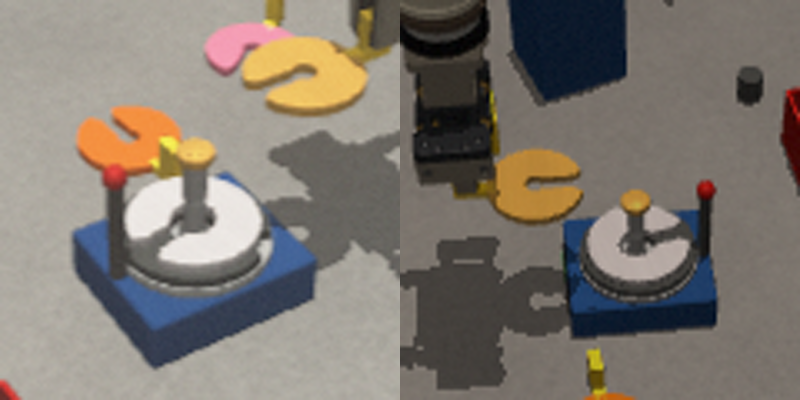

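View pics/c10w.png

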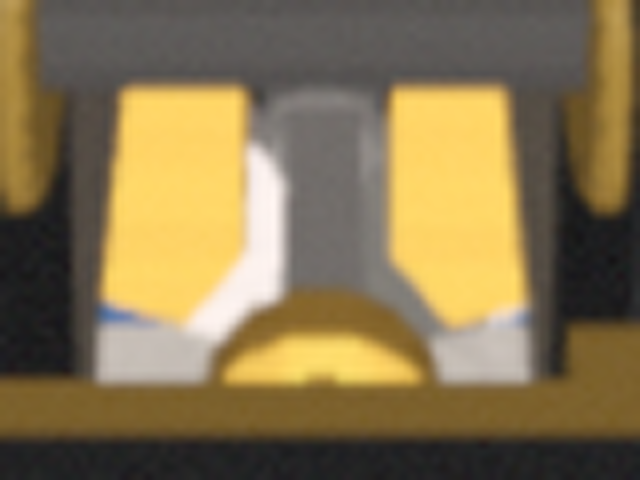

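```bash
python3 - <<'E'
from h import *
from scipy.optimize import least_squares
np.set_printoptions(precision=4,suppress=True)
a=cam('scene');b=cam('side');w=cam('wrist')
def sc(x,y): return np.array([230+x/400*120-.35,180+y/400*120-.35])
def sd(x,y): return np.array([210+(x-400)/400*120-.35,120+y/400*120-.35])
obs=[(a,sc(73,237),(.07,-.06,.042)),(a,sc(156,332),(.07,.06,.042)),(a,sc(315,258),(-.07,.06,.042)),
(b,sd(573,307),(-.07,-.06,.042)),(b,sd(717,298),(.07,-.06,.042)),(b,sd(564,220),(-.07,.06,.042)),(b,sd(576,334),(-.07,-.06,0)),(b,sd(715,326),(.07,-.06,0)),
(a,sc(114,177),(.0635,0,.133)),(b,sd(706,190),(.0635,0,.133))]
def P(v,l):
    c,s=np.cos(v[2]),np.sin(v[2]);return np.array([v[0]+c*l[0]-s*l[1],v[1]+s*l[0]+c*l[1],l[2]])
def r(v): return np.concatenate([proj(c,P(v,l))-o for c,o,l in obs])
for cams in [(0,1),(0,),(1,)]:
    ob=[o for o in obs if (o[0] is a and 0 in cams) or (o[0] is b and 1 in cams)]
    f=lambda v:np.concatenate([proj(c,P(v,l))-o for c,o,l in ob])
    q=least_squares(f,[.572,.102,0],loss='soft_l1');print(cams,q.x[:2],np.degrees(q.x[2]),q.fun.reshape(-1,2).round(1).tolist())
# head
for c,p in [(a,sc(197,153)),(b,sd(635,202))]: print('head',atz(c,p,.127))
print('head tri',two(sc(197,153),sd(635,202),a,b))
print('us',atz(a,sc(150,250),.066),atz(b,sd(688,232),.066))
print('ls',atz(a,sc(266,243),.058))
E
```

```text
(0, 1) [0.5713 0.1025] 0.4244749005981822 [[-0.6, -1.4], [-0.4, 0.3], [2.1, 0.8], [-0.2, 1.3], [0.8, 0.2], [-0.3, -0.7], [-0.5, 1.4], [1.0, -0.0], [0.8, -0.0], [0.3, -0.9]]
(0,) [0.5729 0.1009] 2.171309906813458 [[-1.7, -0.8], [-0.2, 0.3], [1.2, -0.2], [0.2, 0.2]]
(1,) [0.5713 0.104 ] -0.7021802811522696 [[-0.6, 0.6], [0.4, 0.2], [0.0, -1.3], [-0.9, 0.7], [0.6, 0.0], [0.3, -0.9]]
head [0.5704 0.1019 0.127 ]
head [0.5672 0.0967 0.127 ]
head tri (array([0.5679, 0.099 , 0.1242]), np.float64(0.24117297176652563), np.float64(0.18162273333582113))
us [0.6149 0.1127 0.066 ] [0.6189 0.1089 0.066 ]
ls [0.5355 0.1406 0.058 ]
```

```bash
python3 - <<'E'
from h import *
np.set_printoptions(precision=4,suppress=True)
w=cam('wrist')
s=ctrl.state();print(s['tool_pos'],s['tool_rot'],w['W'][:3,3])
e=-.44
print('slot',atz(w,(279.7+e,355),.161),'slotL',atz(w,(240+247/8+e,355),.161),atz(w,(240+388/8+e,355),.161))
for z,r in [(.118,330+290/8),(.125,330+350/8),(.129,375.5)]: print('head',z,atz(w,(280.7+e,r+e),z), 'w',atz(w,(240+213/8,375),z)[1]-atz(w,(240+438/8,375),z)[1])
print('neck',atz(w,(280.6+e,360),.10), atz(w,(240+285/8+e,360),.1)[1]-atz(w,(240+365/8+e,360),.1)[1])
print('bevel',atz(w,(280.6+e,342),.084))
print('slotend',atz(w,(276,366),.161))
E
```

```text
[0.4175 0.0961 0.1279] [-90.477   -0.4287  -0.1336] [0.3403 0.0999 0.3378]
slot [0.5062 0.0984 0.161 ] slotL [0.5062 0.092  0.161 ] [0.5061 0.1049 0.161 ]
head 0.118 [0.5587 0.099  0.118 ] w -0.026267728299732715
head 0.125 [0.5601 0.099  0.125 ] w -0.02543117702542745
head 0.129 [0.5579 0.099  0.129 ] w -0.024953147725824437
neck [0.5695 0.0988 0.1   ] -0.009930545659658313
bevel [0.562  0.0988 0.084 ]
slotend [0.5162 0.096  0.161 ]
```

Request:
drive_tool:
  commands:
    - {"x": 0,"y": 8,"z": 0,"spin": 0,"hand": 0}
    - {"x": 0,"y": 12,"z": 0,"spin": 0,"hand": 0}
    - {"x": 0,"y": 14,"z": 0,"spin": 0,"hand": 0}
    - {"x": 0,"y": 12,"z": 0,"spin": 0,"hand": 0}
    - {"x": 0,"y": 6,"z": 0,"spin": 0,"hand": 0}
    - {"x": 0,"y": 3,"z": 0,"spin": 0,"hand": 0}
    - {"x": 0,"y": 0,"z": 0,"spin": 0,"hand": 0}

```text
time_s: 13.0
tool_pos: [0.4163, 0.0958, 0.0667]
tool_rot: [-90.5, -0.3, -0.1]
contact_force: [-0.2, 0.1, -3.0]
gripper_width: 0.127
```

```bash
cat > v2.py <<'E'
from h import *
import sys
np.set_printoptions(precision=4,suppress=True)
n=sys.argv[1]
w=cam('wrist');s=ctrl.state();a=cam('scene');b=cam('side')
print(s['time_s'],s['tool_pos'],s['tool_rot'],s['contact_force'],s['torque'])
A=cv2.resize(w['frame'][325:391,235:323],(800,600),interpolation=2)
cv2.imwrite(f'pics/{n}w.png',A[:,:,::-1])
B=np.hstack([cv2.resize(a['frame'][190:290,240:340],(400,400),interpolation=2),cv2.resize(b['frame'][140:240,220:320],(400,400),interpolation=2)])
cv2.imwrite(f'pics/{n}f.png',B[:,:,::-1])
E
python3 v2.py i1
```

```text
13.05 [0.4166 0.0958 0.067 ] [-90.4694  -0.2829  -0.1191] [-0.7981 -0.1284 -3.3492] [0.0802 0.0791 0.0559]
```

View pics/i1w.png

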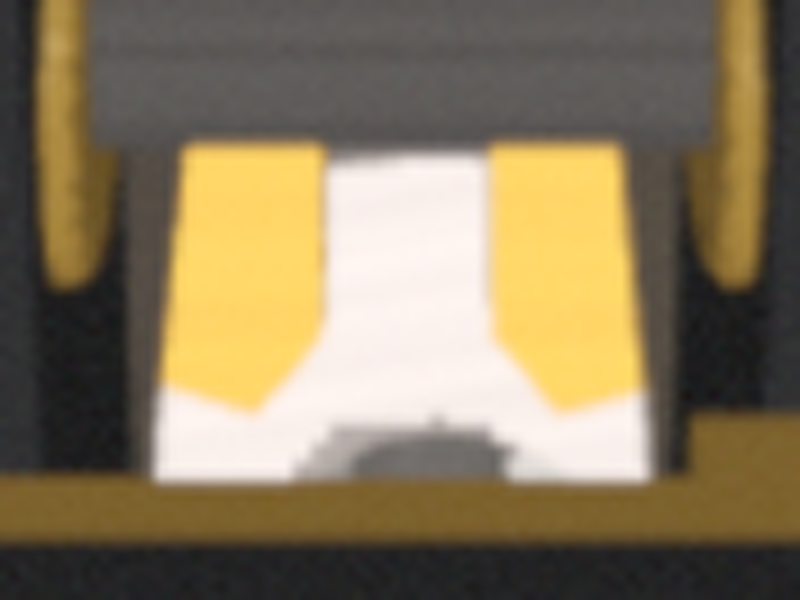

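View pics/i1f.png

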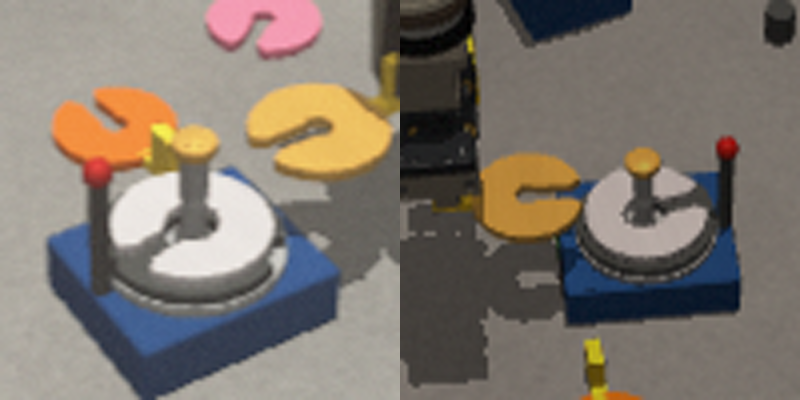

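```bash
cat > ov.py <<'E'
from h import *
import sys
n=sys.argv[1];h0=float(sys.argv[2]);o=[]
T=toolT(ctrl.state());y=np.arctan2(T[1,0],T[0,0])
for nm,(cx,cy) in (('scene',(290,235)),('side',(270,190))):
    c=cam(nm);f=cv2.resize(c['frame'],None,fx=6,fy=6,interpolation=2)
    def D(P,col):
        p=proj(c,P)*6+2.5;cv2.circle(f,tuple(np.round(p).astype(int)),1,col,-1)
    ux=np.array([np.cos(y),np.sin(y),0]);uy=np.array([-np.sin(y),np.cos(y),0])
    for zz in (0,.008):
        C=T[:3,3]*[1,1,0]+[0,0,T[2,3]+h0+zz]+ux*.062
        for t in np.linspace(0,2*np.pi,180):
            if abs((t+np.pi)%(2*np.pi)-np.pi)>.29: D(C+.044*(ux*np.cos(t)+uy*np.sin(t)),(0,255,0) if zz else (255,0,0))
        for xx in np.linspace(.008,.034,20):
            for sgn in (-1,1): D(C+ux*xx+uy*sgn*.00675,(0,255,0) if zz else (255,0,0))
    S=np.array([.568,.099,0])
    for zz,r in((.118,.014),(.129,.014),(.081,.008),(.066,.008)):
        for t in np.linspace(0,2*np.pi,60): D(S+[r*np.cos(t),r*np.sin(t),zz],(0,0,255))
    o.append(f[cy*6-250:cy*6+250,cx*6-200:cx*6+200])
cv2.imwrite(f'pics/{n}.png',np.hstack(o)[:,:,::-1])
E
python3 ov.py ov1 .025
```

```text
(no output)
```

View pics/ov1.png

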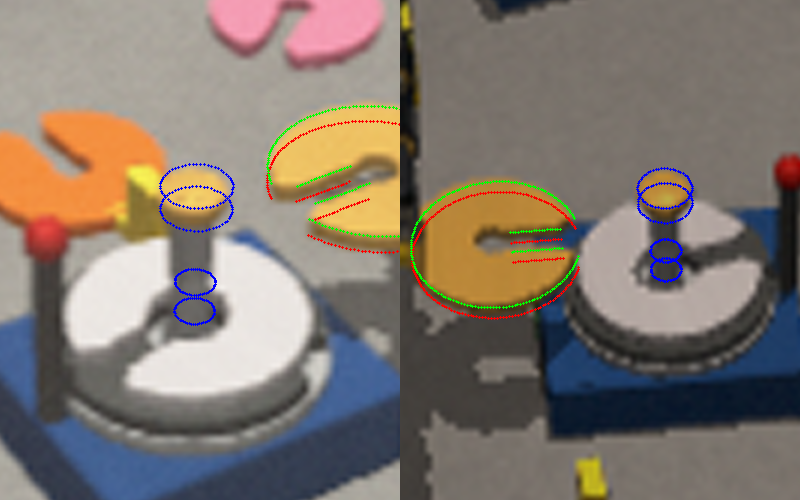

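Request:
drive_tool:
  commands:
    - {"x": 4,"y": -2,"z": 0.5,"spin": 0,"hand": 0}
    - {"x": 8,"y": -2,"z": 0.5,"spin": 0,"hand": 0}
    - {"x": 8,"y": 0,"z": 0,"spin": 0,"hand": 0}
    - {"x": 5,"y": 0,"z": 0,"spin": 0,"hand": 0}
    - {"x": 2,"y": 0,"z": 0,"spin": 0,"hand": 0}
    - {"x": 0,"y": 0,"z": 0,"spin": 0,"hand": 0}

```text
time_s: 13.85
tool_pos: [0.449, 0.0966, 0.0741]
tool_rot: [-90.5, -0.6, -0.1]
contact_force: [-0.1, -0.4, -3.8]
gripper_width: 0.125
```

```bash
python3 v2.py i2
```

```text
13.9 [0.4488 0.0967 0.074 ] [-90.4847  -0.6183  -0.1207] [ 0.2871 -0.443  -2.8793] [0.0817 0.0557 0.0208]
```

View pics/i2w.png

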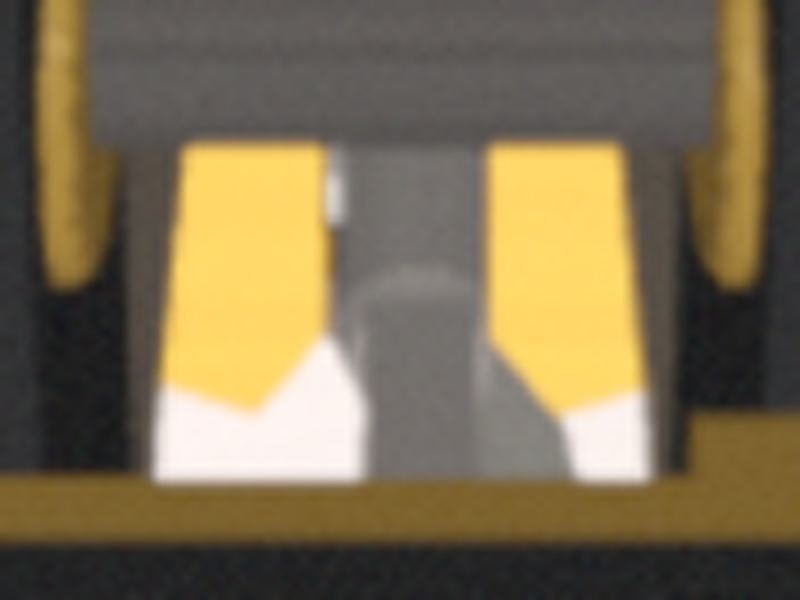

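View pics/i2f.png

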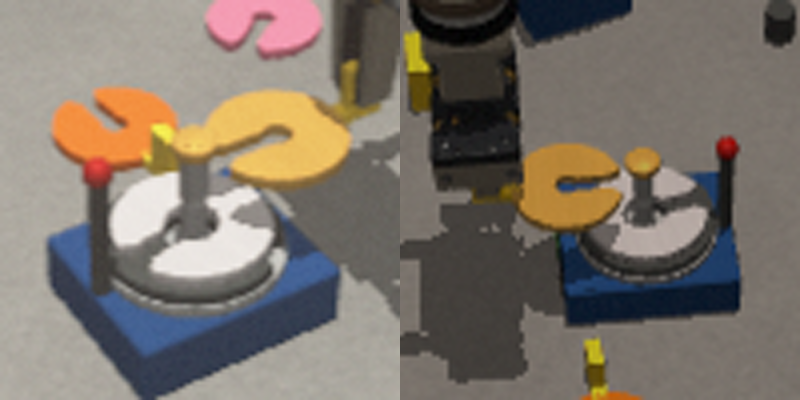

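Request:
drive_tool:
  commands:
    - {"x": 3,"y": 0,"z": 1,"spin": 0,"hand": 0}
    - {"x": 6,"y": 0,"z": 0.3,"spin": 0,"hand": 0}
    - {"x": 6,"y": 0,"z": 0,"spin": 0,"hand": 0}
    - {"x": 3,"y": 0,"z": 0,"spin": 0,"hand": 0}
    - {"x": 0,"y": 0,"z": 0,"spin": 0,"hand": 0}

```text
time_s: 14.5
tool_pos: [0.4676, 0.0982, 0.0739]
tool_rot: [-90.5, -0.6, -0.1]
contact_force: [0.4, 0.8, -3.1]
gripper_width: 0.128
```

```bash
python3 v2.py i3
```

```text
14.55 [0.4674 0.0982 0.0739] [-90.4788  -0.5859  -0.1188] [ 0.0873  0.0106 -3.7583] [ 0.0875  0.03   -0.0235]
```

View pics/i3w.png

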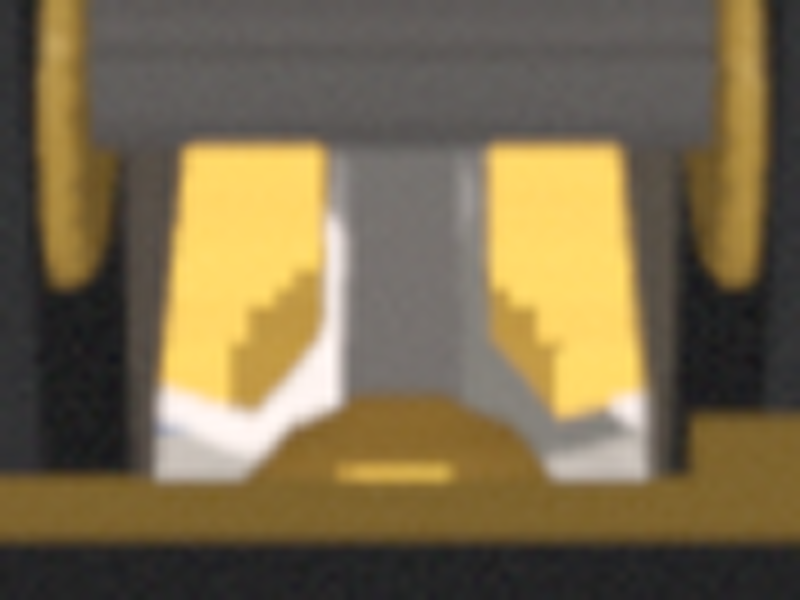

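View pics/i3f.png

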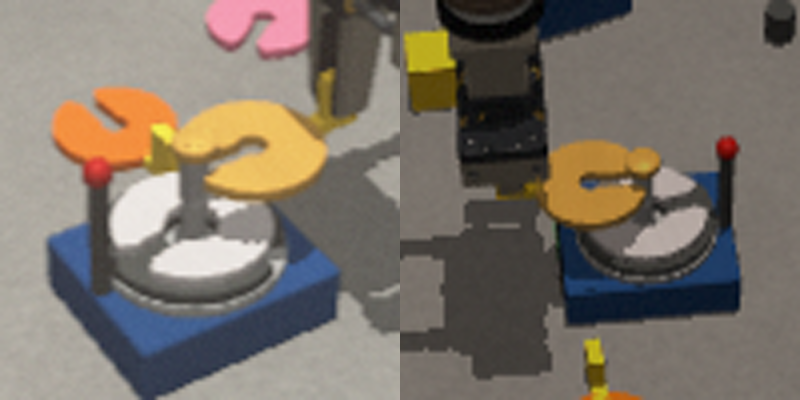

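Request:
drive_tool:
  commands:
    - {"x": 3,"y": 0,"z": -0.2,"spin": 0,"hand": 0}
    - {"x": 5,"y": 0,"z": 0,"spin": 0,"hand": 0}
    - {"x": 5,"y": 0,"z": 0,"spin": 0,"hand": 0}
    - {"x": 4,"y": 0,"z": 0,"spin": 0,"hand": 0}
    - {"x": 2,"y": 0,"z": 0,"spin": 0,"hand": 0}
    - {"x": 0,"y": 0,"z": 0,"spin": 0,"hand": 0}

```text
time_s: 15.25
tool_pos: [0.4876, 0.0979, 0.074]
tool_rot: [-90.5, -0.6, -0.1]
contact_force: [-0.4, -0.2, -3.1]
gripper_width: 0.124
```

```bash
python3 v2.py i4
```

```text
15.3 [0.4874 0.0979 0.0739] [-90.4809  -0.5637  -0.1183] [ 0.7488  0.6466 -4.2052] [0.0632 0.0468 0.0089]
```

View pics/i4w.png

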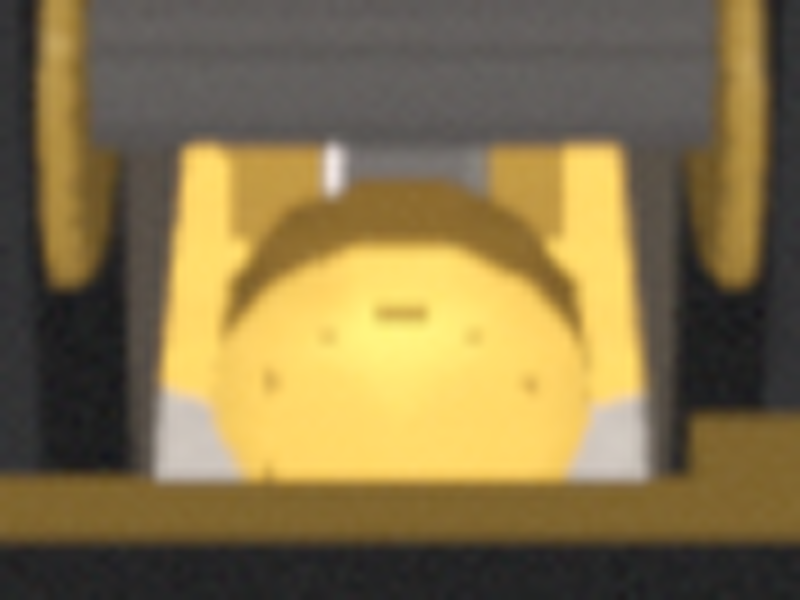

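View pics/i4f.png

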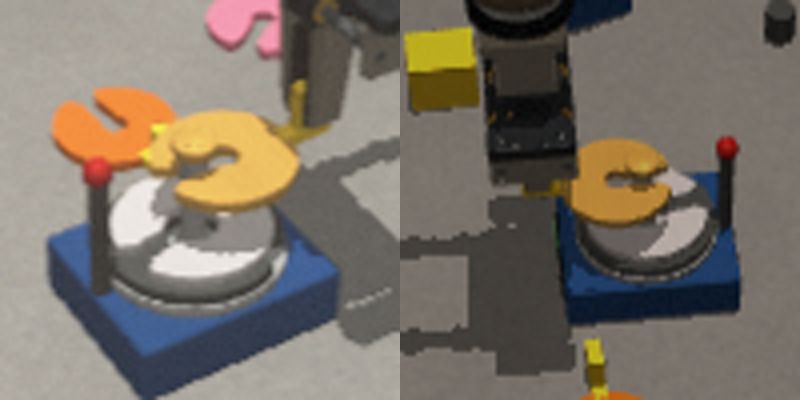

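Request:
drive_tool:
  commands:
    - {"x": 3,"y": 0,"z": 0,"spin": 0,"hand": 0}
    - {"x": 4,"y": 0,"z": 0,"spin": 0,"hand": 0}
    - {"x": 3,"y": 0,"z": 0,"spin": 0,"hand": 0}
    - {"x": 1.5,"y": 0,"z": 0,"spin": 0,"hand": 0}
    - {"x": 0,"y": 0,"z": 0,"spin": 0,"hand": 0}

```text
time_s: 15.9
tool_pos: [0.4995, 0.098, 0.074]
tool_rot: [-90.5, -0.6, -0.1]
contact_force: [-0.3, -0.1, -4.9]
gripper_width: 0.128
```

Request:
drive_tool:
  commands:
    - {"x": 1,"y": 0,"z": 0,"spin": 0,"hand": 0}
    - {"x": 1,"y": 0,"z": 0,"spin": 0,"hand": 0}
    - {"x": 0.7,"y": 0,"z": 0,"spin": 0,"hand": 0}

```text
time_s: 16.2
tool_pos: [0.5021, 0.098, 0.0739]
tool_rot: [-90.5, -0.5, -0.1]
contact_force: [-0.1, 1.0, -4.2]
gripper_width: 0.125
```

```bash
python3 v2.py i5
```

```text
16.25 [0.5022 0.098  0.0739] [-90.4767  -0.5367  -0.112 ] [-0.1193 -0.581  -3.1228] [0.0403 0.056  0.0085]
```

View pics/i5f.png

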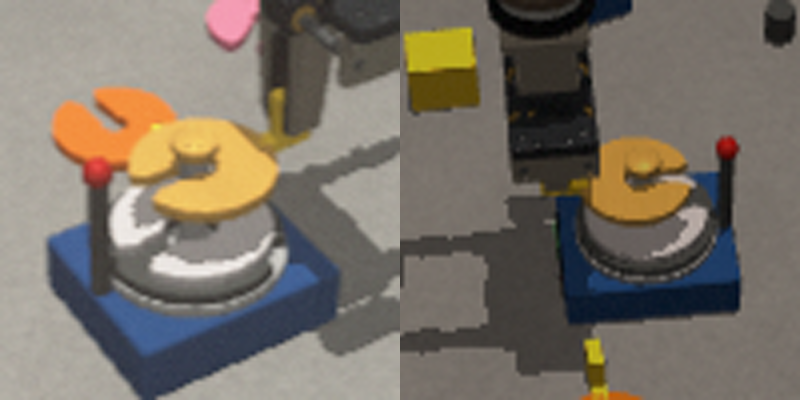

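Nearly there; creep on in 0.7 mm steps watching the x force.

Request:
drive_tool:
  commands:
    - {"x": 0.8,"y": 0,"z": 0,"spin": 0,"hand": 0}
    - {"x": 0.8,"y": 0,"z": 0,"spin": 0,"hand": 0}

```text
time_s: 16.55
tool_pos: [0.5036, 0.098, 0.0739]
tool_rot: [-90.5, -0.5, -0.1]
contact_force: [-0.1, -1.0, -3.3]
gripper_width: 0.126
```

Request:
drive_tool:
  commands:
    - {"x": 0.7,"y": 0,"z": 0,"spin": 0,"hand": 0}
    - {"x": 0.7,"y": 0,"z": 0,"spin": 0,"hand": 0}

```text
time_s: 16.75
tool_pos: [0.5052, 0.098, 0.0739]
tool_rot: [-90.5, -0.5, -0.1]
contact_force: [0.1, 0.5, -3.7]
gripper_width: 0.129
```

Request:
drive_tool:
  commands:
    - {"x": 0.6,"y": 0,"z": 0,"spin": 0,"hand": 0}

```text
time_s: 16.85
tool_pos: [0.5058, 0.098, 0.0739]
tool_rot: [-90.5, -0.5, -0.1]
contact_force: [0.1, -0.6, -3.6]
gripper_width: 0.128
```

Request:
drive_tool:
  commands:
    - {"x": 0.6,"y": 0,"z": 0,"spin": 0,"hand": 0}

```text
time_s: 16.95
tool_pos: [0.5065, 0.098, 0.074]
tool_rot: [-90.5, -0.5, -0.1]
contact_force: [0.1, 0.1, -3.2]
gripper_width: 0.127
```

Request:
drive_tool:
  commands:
    - {"x": 0.5,"y": 0,"z": 0,"spin": 0,"hand": 0}

```text
time_s: 17.05
tool_pos: [0.507, 0.098, 0.0739]
tool_rot: [-90.5, -0.5, -0.1]
contact_force: [-0.6, -0.5, -2.7]
gripper_width: 0.127
```

Request:
drive_tool:
  commands:
    - {"x": 0.5,"y": 0,"z": 0,"spin": 0,"hand": 0}

```text
time_s: 17.15
tool_pos: [0.5076, 0.098, 0.0739]
tool_rot: [-90.5, -0.5, -0.1]
contact_force: [1.1, 0.5, -3.8]
gripper_width: 0.123
```

Request:
drive_tool:
  commands:
    - {"x": 0.5,"y": 0,"z": 0,"spin": 0,"hand": 0}

```text
time_s: 17.25
tool_pos: [0.5081, 0.098, 0.0739]
tool_rot: [-90.5, -0.5, -0.1]
contact_force: [0.6, 0.6, -3.7]
gripper_width: 0.13
```

Request:
drive_tool:
  commands:
    - {"x": 0.5,"y": 0,"z": 0,"spin": 0,"hand": 0}

```text
time_s: 17.35
tool_pos: [0.5087, 0.098, 0.0739]
tool_rot: [-90.5, -0.5, -0.1]
contact_force: [-0.1, 0.0, -3.8]
gripper_width: 0.121
```

```bash
python3 v2.py i6; python3 ov.py ov2 .025
```

```text
17.4 [0.5087 0.098  0.0739] [-90.4794  -0.5134  -0.1082] [-0.2152 -0.8152 -3.2448] [0.0544 0.1642 0.0075]
```

View pics/ov2.png

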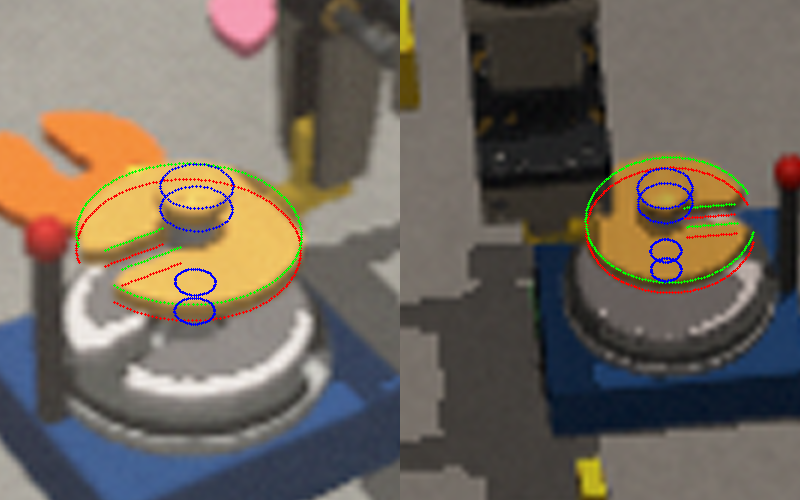

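Request:
drive_tool:
  commands:
    - {"x": 0.5,"y": 0,"z": 0,"spin": 0,"hand": 0}

```text
time_s: 17.7
tool_pos: [0.5089, 0.098, 0.0739]
tool_rot: [-90.5, -0.5, -0.1]
contact_force: [-0.8, 0.3, -3.0]
gripper_width: 0.125
```

Request:
drive_tool:
  commands:
    - {"x": 0.5,"y": 0,"z": 0,"spin": 0,"hand": 0}

```text
time_s: 17.8
tool_pos: [0.5091, 0.0979, 0.0738]
tool_rot: [-90.5, -0.4, -0.1]
contact_force: [-1.6, -0.3, -3.2]
gripper_width: 0.124
```

```bash
python3 v2.py i7
```

```text
17.85 [0.5091 0.0979 0.0738] [-90.4907  -0.442   -0.1062] [-1.4207 -0.8141 -2.3347] [-0.038   0.3469 -0.0292]
```

View pics/i7w.png

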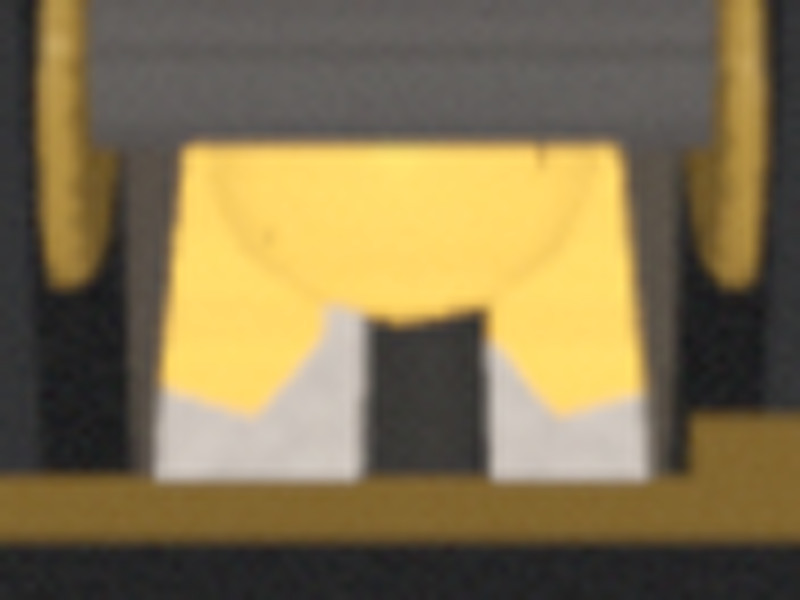

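Request:
drive_tool:
  commands:
    - {"x": -0.9,"y": 0,"z": 0,"spin": 0,"hand": 0}
    - {"x": -0.9,"y": 0,"z": 0,"spin": 0,"hand": 0}
    - {"x": 0,"y": 0,"z": 0,"spin": 0,"hand": 0}

```text
time_s: 18.25
tool_pos: [0.5078, 0.0981, 0.0739]
tool_rot: [-90.5, -0.5, -0.1]
contact_force: [-0.7, -0.5, -4.0]
gripper_width: 0.121
```

Request:
drive_tool:
  commands:
    - {"x": 0,"y": 2,"z": 0,"spin": 0,"hand": 0}
    - {"x": 0,"y": 3,"z": 0.1,"spin": 0,"hand": 0}
    - {"x": -0.1,"y": 3,"z": 0,"spin": 0,"hand": 0}
    - {"x": 0,"y": 2,"z": 0.1,"spin": 0,"hand": 0}
    - {"x": 0,"y": 1,"z": 0,"spin": 0,"hand": 0}
    - {"x": 0,"y": 0,"z": 0,"spin": 0,"hand": 0}

```text
time_s: 18.85
tool_pos: [0.508, 0.0982, 0.0618]
tool_rot: [-90.5, -0.6, -0.1]
contact_force: [-0.5, 0.5, -4.3]
gripper_width: 0.125
```

```bash
python3 v2.py i8
```

```text
18.9 [0.508  0.0982 0.0619] [-90.4635  -0.5707  -0.1072] [-0.3956 -0.3335 -4.441 ] [0.0911 0.0442 0.0395]
```

View pics/i8f.png

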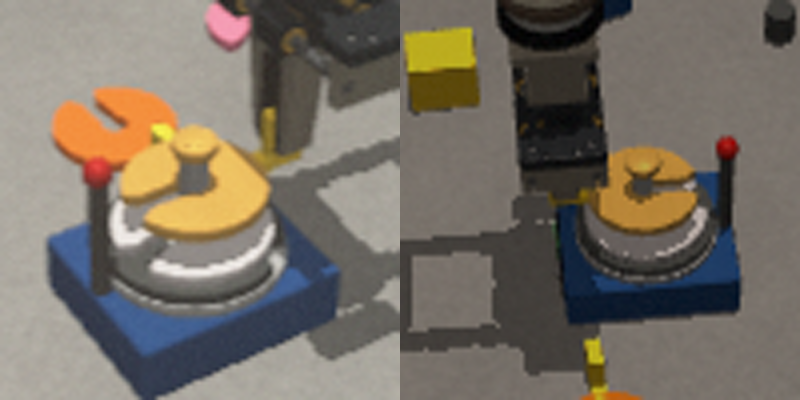

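Request:
drive_tool:
  commands:
    - {"x": -1,"y": 0,"z": 0,"spin": 0,"hand": 0}
    - {"x": 0,"y": 1,"z": 0,"spin": 0,"hand": 0}
    - {"x": 0,"y": 1,"z": 0,"spin": 0,"hand": 0}

```text
time_s: 19.3
tool_pos: [0.5077, 0.0982, 0.0605]
tool_rot: [-90.5, -0.7, -0.1]
contact_force: [-0.3, -0.8, -4.4]
gripper_width: 0.131
```

Request:
drive_tool:
  commands:
    - {"x": 0,"y": 1,"z": 0,"spin": 0,"hand": 0}
    - {"x": 0,"y": 1,"z": 0,"spin": 0,"hand": 0}

```text
time_s: 19.5
tool_pos: [0.5077, 0.0982, 0.0584]
tool_rot: [-90.5, -0.7, -0.1]
contact_force: [-1.1, 0.8, -4.2]
gripper_width: 0.125
```

Request:
drive_tool:
  commands:
    - {"x": 0,"y": 1,"z": 0,"spin": 0,"hand": 0}
    - {"x": 0,"y": 1,"z": 0,"spin": 0,"hand": 0}

```text
time_s: 19.7
tool_pos: [0.5077, 0.0982, 0.0561]
tool_rot: [-90.5, -0.7, -0.1]
contact_force: [-0.1, -0.1, -4.3]
gripper_width: 0.123
```

```bash
python3 -c "
from h import *
s=ctrl.state();print(s['tool_pos'],s['tool_rot'],s['contact_force'],s['torque'])"
```

```text
[0.50767239 0.09817302 0.0561499 ] [-90.4651333   -0.66074583  -0.10986654] [-0.05871787 -0.05524817 -4.33035167] [ 0.08054763  0.01778536 -0.01141971]
```

Request:
drive_tool:
  commands:
    - {"x": -0.5,"y": 1,"z": 0,"spin": 0,"hand": 0}
    - {"x": 0,"y": 1,"z": 0,"spin": 0,"hand": 0}

```text
time_s: 19.9
tool_pos: [0.5071, 0.0982, 0.0539]
tool_rot: [-90.5, -0.7, -0.1]
contact_force: [-0.2, 0.3, -4.1]
gripper_width: 0.13
```

Request:
drive_tool:
  commands:
    - {"x": 0,"y": 1,"z": 0,"spin": 0,"hand": 0}
    - {"x": 0,"y": 1,"z": 0,"spin": 0,"hand": 0}

```text
time_s: 20.1
tool_pos: [0.5072, 0.0982, 0.0517]
tool_rot: [-90.5, -0.7, -0.1]
contact_force: [0.0, -0.5, -3.5]
gripper_width: 0.127
```

Request:
drive_tool:
  commands:
    - {"x": 0,"y": 1,"z": 0,"spin": 0,"hand": 0}
    - {"x": 0,"y": 1,"z": 0,"spin": 0,"hand": 0}

```text
time_s: 20.3
tool_pos: [0.5072, 0.0981, 0.0495]
tool_rot: [-90.5, -0.7, -0.1]
contact_force: [-1.7, 0.3, -3.7]
gripper_width: 0.13
```

```bash
python3 v2.py i9;python3 ov.py ov3 .025
```

```text
20.35 [0.507  0.0981 0.0493] [-90.4658  -0.6377  -0.1076] [-0.4753 -0.4827 -3.7578] [ 0.0392  0.0508 -0.0238]
```

View pics/ov3.png

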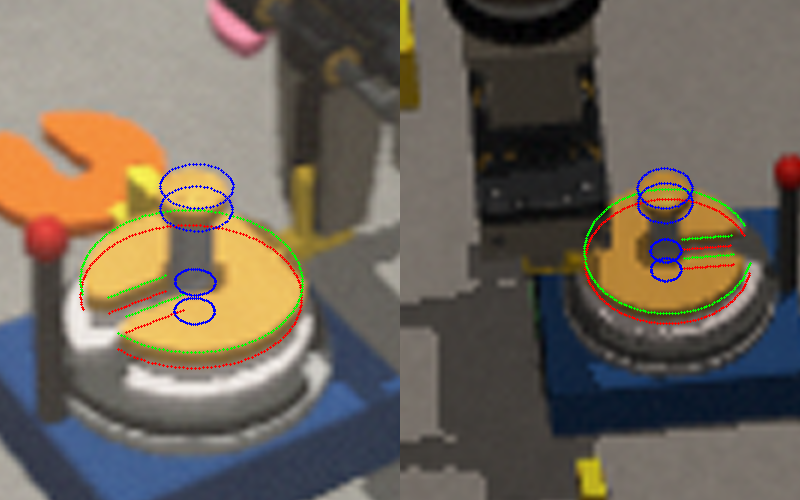

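View pics/i9f.png

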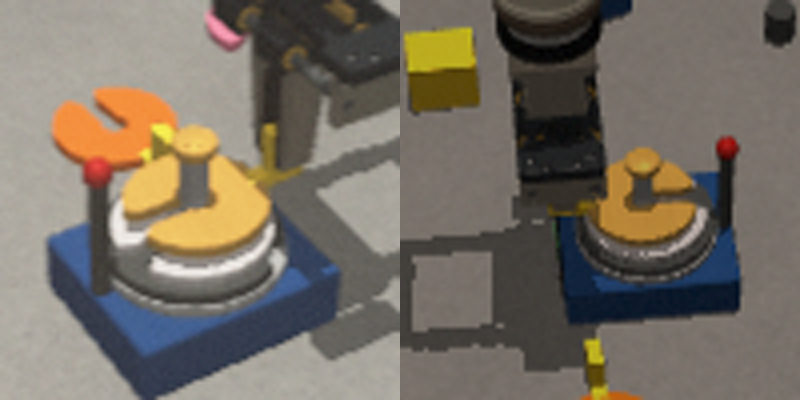

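Request:
drive_tool:
  commands:
    - {"x": 0,"y": 1,"z": 0,"spin": 0,"hand": 0}
    - {"x": 0,"y": 1,"z": 0,"spin": 0,"hand": 0}

```text
time_s: 20.75
tool_pos: [0.5075, 0.0981, 0.0478]
tool_rot: [-90.5, -0.7, -0.1]
contact_force: [-0.6, 1.0, -3.8]
gripper_width: 0.128
```

Request:
drive_tool:
  commands:
    - {"x": 0,"y": 1,"z": 0,"spin": 0,"hand": 0}
    - {"x": 0,"y": 1,"z": 0,"spin": 0,"hand": 0}

```text
time_s: 20.95
tool_pos: [0.5076, 0.0981, 0.0457]
tool_rot: [-90.5, -0.7, -0.1]
contact_force: [0.3, -0.9, -4.2]
gripper_width: 0.128
```

Request:
drive_tool:
  commands:
    - {"x": 0,"y": 0.7,"z": 0,"spin": 0,"hand": 0}

```text
time_s: 21.05
tool_pos: [0.5075, 0.0981, 0.0448]
tool_rot: [-90.5, -0.7, -0.1]
contact_force: [-0.7, -0.1, -3.4]
gripper_width: 0.13
```

Request:
drive_tool:
  commands:
    - {"x": 0,"y": 0.5,"z": 0,"spin": 0,"hand": 0}

```text
time_s: 21.15
tool_pos: [0.5075, 0.0981, 0.0442]
tool_rot: [-90.5, -0.7, -0.1]
contact_force: [0.2, -1.4, -3.6]
gripper_width: 0.13
```

Request:
drive_tool:
  commands:
    - {"x": 0,"y": 0.5,"z": 0,"spin": 0,"hand": 0}

```text
time_s: 21.25
tool_pos: [0.5075, 0.0981, 0.0436]
tool_rot: [-90.5, -0.7, -0.1]
contact_force: [0.5, 0.8, -3.3]
gripper_width: 0.127
```

Request:
drive_tool:
  commands:
    - {"x": 0,"y": 0.5,"z": 0,"spin": 0,"hand": 0}

```text
time_s: 21.35
tool_pos: [0.5074, 0.0981, 0.0431]
tool_rot: [-90.5, -0.7, -0.1]
contact_force: [-0.2, 0.2, -3.8]
gripper_width: 0.124
```

Request:
drive_tool:
  commands:
    - {"x": 0,"y": 0.5,"z": 0,"spin": 0,"hand": 0}

```text
time_s: 21.45
tool_pos: [0.5075, 0.0981, 0.0426]
tool_rot: [-90.5, -0.7, -0.1]
contact_force: [-0.0, -0.1, -4.3]
gripper_width: 0.127
```

Request:
drive_tool:
  commands:
    - {"x": 0,"y": 0.5,"z": 0,"spin": 0,"hand": 0}

```text
time_s: 21.55
tool_pos: [0.5075, 0.0981, 0.042]
tool_rot: [-90.5, -0.7, -0.1]
contact_force: [-0.6, -0.1, -3.6]
gripper_width: 0.123
```

Request:
drive_tool:
  commands:
    - {"x": 0,"y": 0.5,"z": 0,"spin": 0,"hand": 0}

```text
time_s: 21.65
tool_pos: [0.5075, 0.098, 0.0415]
tool_rot: [-90.5, -0.7, -0.1]
contact_force: [0.3, -0.2, -3.9]
gripper_width: 0.125
```

Request:
drive_tool:
  commands:
    - {"x": 0,"y": 0.5,"z": 0,"spin": 0,"hand": 0}

```text
time_s: 21.75
tool_pos: [0.5076, 0.098, 0.0411]
tool_rot: [-90.5, -0.7, -0.1]
contact_force: [-1.2, 0.1, -1.3]
gripper_width: 0.126
```

Request:
drive_tool:
  commands:
    - {"x": -0.3,"y": -0.6,"z": 0,"spin": 0,"hand": 0}
    - {"x": -0.3,"y": -0.6,"z": 0,"spin": 0,"hand": 0}
    - {"x": 0,"y": 0,"z": 0,"spin": 0,"hand": 0}

```text
time_s: 22.05
tool_pos: [0.5071, 0.0981, 0.0425]
tool_rot: [-90.5, -0.7, -0.1]
contact_force: [-0.5, -0.3, -3.1]
gripper_width: 0.125
```

Request:
drive_tool:
  commands:
    - {"x": 0,"y": 0,"z": 1.2,"spin": 0.02,"hand": 0}
    - {"x": 0.1,"y": 0,"z": 2.5,"spin": 0.04,"hand": 0}

```text
time_s: 22.25
tool_pos: [0.5072, 0.1017, 0.0424]
tool_rot: [-90.4, -0.7, -3.7]
contact_force: [0.1, -0.1, -4.1]
gripper_width: 0.121
```

```bash
cat > arc.py <<'E'
from h import *
import sys
np.set_printoptions(precision=4,suppress=True)
C=np.array([.5690,.0980]);r=.062
if len(sys.argv)>2: C=np.array([float(sys.argv[1]),float(sys.argv[2])])
s=ctrl.state();T=toolT(s);y=np.arctan2(T[1,0],T[0,0])
want=C-r*np.array([np.cos(y),np.sin(y)])
e=want-T[:2,3]
print(s['time_s'],s['tool_pos'],s['tool_rot'],'F',s['contact_force'],'M',s['torque'],'gw',s['gripper_width'])
print('correction tool x,z mm',(e@[np.cos(y),np.sin(y)]*1000).round(2),(e@[-np.sin(y),np.cos(y)]*1000).round(2))
E
python3 arc.py
```

```text
22.25 [0.5072 0.1017 0.0424] [-90.4259  -0.7308  -3.7434] F [ 0.0834 -0.0767 -4.0887] M [ 0.0608  0.047  -0.0229] gw 0.12062922641784601
correction tool x,z mm -0.07 0.37
```

Request:
drive_tool:
  commands:
    - {"x": 0.1,"y": 0,"z": 4.1,"spin": 0.06,"hand": 0}
    - {"x": 0.2,"y": 0,"z": 5,"spin": 0.08,"hand": 0}
    - {"x": 0.2,"y": 0,"z": 5,"spin": 0.08,"hand": 0}

```text
time_s: 22.55
tool_pos: [0.5094, 0.116, 0.0421]
tool_rot: [-90.2, -0.8, -17.0]
contact_force: [-0.6, 0.0, -3.7]
gripper_width: 0.127
```

```bash
python3 arc.py
```

```text
22.55 [0.5094 0.116  0.0421] [-90.2465  -0.7765 -17.0219] F [-0.6208  0.0055 -3.7406] M [0.058  0.0424 0.0144] gw 0.12656174074946758
correction tool x,z mm 0.27 0.23
```

Request:
drive_tool:
  commands:
    - {"x": 0.4,"y": 0,"z": 5,"spin": 0.08,"hand": 0}
    - {"x": 0.3,"y": 0,"z": 5,"spin": 0.08,"hand": 0}
    - {"x": 0.2,"y": 0,"z": 5,"spin": 0.08,"hand": 0}
    - {"x": 0.2,"y": 0,"z": 5,"spin": 0.08,"hand": 0}

```text
time_s: 22.95
tool_pos: [0.5184, 0.1351, 0.0417]
tool_rot: [-90.0, -0.8, -36.4]
contact_force: [0.4, 0.4, -4.3]
gripper_width: 0.127
```

```bash
python3 arc.py
```

```text
22.95 [0.5184 0.1351 0.0417] [-89.9629  -0.7599 -36.3624] F [ 0.415   0.4321 -4.2901] M [ 0.1239 -0.0172 -0.0317] gw 0.12742398591866574
correction tool x,z mm 0.73 0.07
```

Request:
drive_tool:
  commands:
    - {"x": 0.6,"y": -0.4,"z": 5,"spin": 0.08,"hand": 0}
    - {"x": 0.5,"y": -0.3,"z": 5,"spin": 0.08,"hand": 0}
    - {"x": 0.3,"y": -0.1,"z": 5,"spin": 0.08,"hand": 0}
    - {"x": 0.3,"y": -0.1,"z": 5,"spin": 0.08,"hand": 0}

```text
time_s: 23.35
tool_pos: [0.5335, 0.15, 0.0422]
tool_rot: [-89.7, -0.6, -55.7]
contact_force: [0.7, 0.8, -4.6]
gripper_width: 0.124
```

```bash
python3 arc.py; python3 v2.py j1
```

```text
23.35 [0.5335 0.15   0.0422] [-89.7078  -0.6334 -55.6924] F [ 0.66    0.7531 -4.6354] M [ 0.0996 -0.0427 -0.0032] gw 0.12351109653501775
correction tool x,z mm 0.9 -0.0
23.4 [0.5342 0.1503 0.0424] [-89.6489  -0.6472 -55.8628] [ 0.1986  0.5382 -3.787 ] [ 0.1523 -0.0992  0.0354]
```

View pics/j1f.png

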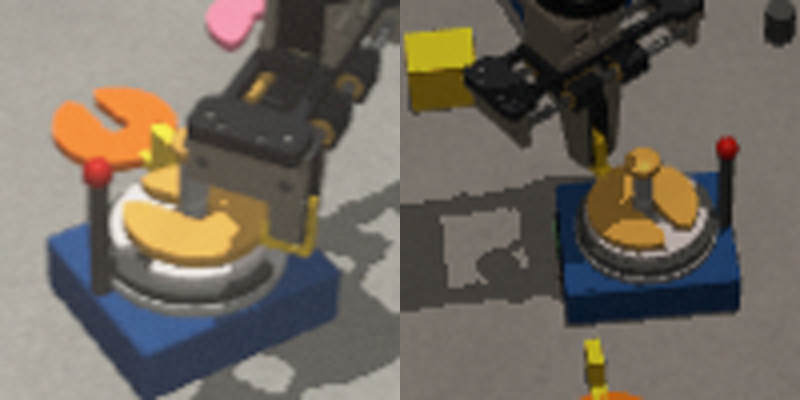

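Request:
drive_tool:
  commands:
    - {"x": 0.5,"y": 0,"z": 3.7,"spin": 0.06,"hand": 0}
    - {"x": 0.6,"y": 0,"z": 5,"spin": 0.08,"hand": 0}
    - {"x": 0.4,"y": 0,"z": 5,"spin": 0.08,"hand": 0}
    - {"x": 0.4,"y": 0,"z": 5,"spin": 0.08,"hand": 0}

```text
time_s: 23.9
tool_pos: [0.5501, 0.1566, 0.042]
tool_rot: [-89.6, -0.5, -72.8]
contact_force: [-0.7, -1.2, -2.9]
gripper_width: 0.128
```

```bash
python3 arc.py
```

```text
23.9 [0.5501 0.1566 0.042 ] [-89.5976  -0.5251 -72.769 ] F [-0.6785 -1.2105 -2.881 ] M [ 0.0546 -0.1172  0.0189] gw 0.128442612968314
correction tool x,z mm -0.46 0.75
```

Request:
drive_tool:
  commands:
    - {"x": 0,"y": 0,"z": 5.3,"spin": 0.08,"hand": 0}
    - {"x": 0,"y": 0,"z": 5.3,"spin": 0.08,"hand": 0}
    - {"x": 0.1,"y": 0,"z": 5,"spin": 0.08,"hand": 0}
    - {"x": 0.1,"y": 0,"z": 3.8,"spin": 0.06,"hand": 0}
    - {"x": 0,"y": 0,"z": 1.2,"spin": 0.02,"hand": 0}
    - {"x": 0,"y": 0,"z": 0,"spin": 0,"hand": 0}

```text
time_s: 24.5
tool_pos: [0.571, 0.1593, 0.0423]
tool_rot: [-89.4, -0.4, -91.4]
contact_force: [0.4, -0.2, -3.3]
gripper_width: 0.125
```

```bash
python3 arc.py; python3 v2.py j2
```

```text
24.5 [0.571  0.1593 0.0423] [-89.3934  -0.3823 -91.386 ] F [ 0.4068 -0.1826 -3.2738] M [ 0.1483  0.0064 -0.0178] gw 0.125255829641722
correction tool x,z mm -0.7 -0.5
24.55 [0.5709 0.1593 0.0423] [-89.3939  -0.3833 -91.3705] [-0.0335  0.3198 -3.0711] [ 0.1546 -0.1098  0.0112]
```

View pics/j2f.png

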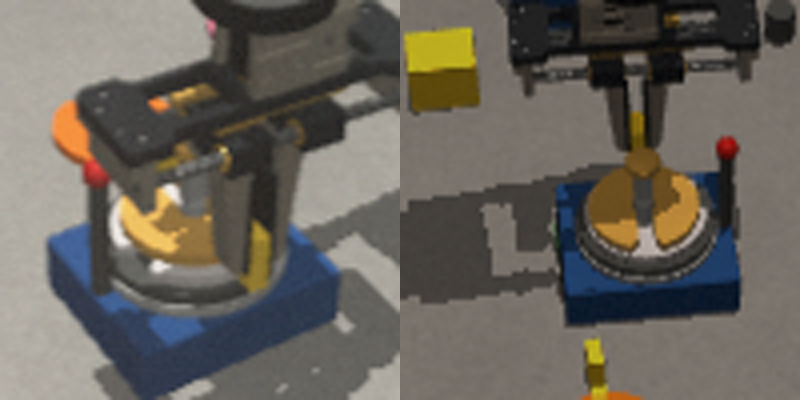

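Request:
drive_tool:
  commands:
    - {"x": -0.3,"y": 0.5,"z": -0.2,"spin": 0,"hand": 0}
    - {"x": 0,"y": 0.4,"z": 0,"spin": 0,"hand": 0}

```text
time_s: 24.85
tool_pos: [0.5709, 0.1594, 0.042]
tool_rot: [-89.3, -0.4, -91.3]
contact_force: [0.0, -0.3, -1.1]
gripper_width: 0.126
```

Request:
drive_tool:
  commands:
    - {"x": 0,"y": 0.4,"z": 0,"spin": 0,"hand": 0}

```text
time_s: 24.95
tool_pos: [0.571, 0.1594, 0.042]
tool_rot: [-89.3, -0.4, -91.3]
contact_force: [-0.1, -0.5, -0.3]
gripper_width: 0.128
```

Request:
drive_tool:
  commands:
    - {"x": 0,"y": 0.4,"z": 0,"spin": 0,"hand": 0}

```text
time_s: 25.05
tool_pos: [0.571, 0.1594, 0.0419]
tool_rot: [-89.3, -0.4, -91.3]
contact_force: [0.1, 0.9, 1.1]
gripper_width: 0.127
```

```bash
python3 arc.py
```

```text
25.05 [0.571  0.1594 0.0419] [-89.3202  -0.4308 -91.2682] F [0.0559 0.859  1.1031] M [-0.1046  0.2698 -0.0769] gw 0.12669233544679034
correction tool x,z mm -0.6 -0.66
```

Request:
drive_tool:
  commands:
    - {"x": 0,"y": 0,"z": 0,"spin": 0,"hand": 0}
    - {"x": 0,"y": 0,"z": 0,"spin": 0,"hand": 0}
  squeeze: 5

```text
time_s: 25.25
tool_pos: [0.5712, 0.1593, 0.0418]
tool_rot: [-89.3, -0.4, -91.3]
contact_force: [-0.5, -0.2, -1.2]
gripper_width: 0.133
```

Request:
drive_tool:
  commands:
    - {"x": 0,"y": 0,"z": 0,"spin": 0,"hand": 0.2}
    - {"x": 0,"y": 0,"z": 0,"spin": 0,"hand": 0.35}
    - {"x": 0,"y": 0,"z": 0,"spin": 0,"hand": 0.4}
    - {"x": 0,"y": 0,"z": 0,"spin": 0,"hand": 0.4}

```text
time_s: 25.65
tool_pos: [0.5725, 0.1595, 0.043]
tool_rot: [-89.1, -0.4, -91.2]
contact_force: [0.5, -0.3, -0.9]
gripper_width: 0.401
```

```bash
python3 arc.py; python3 v2.py j3
```

```text
25.65 [0.5725 0.1595 0.043 ] [-89.131   -0.4109 -91.2456] F [ 0.5321 -0.2887 -0.895 ] M [ 0.0067 -0.0385 -0.0084] gw 0.40128455523733025
correction tool x,z mm -0.41 -2.17
25.7 [0.5725 0.1595 0.043 ] [-89.1302  -0.411  -91.2484] [-0.2008  0.4089 -0.2472] [ 0.046  -0.0053  0.0053]
```

View pics/j3f.png

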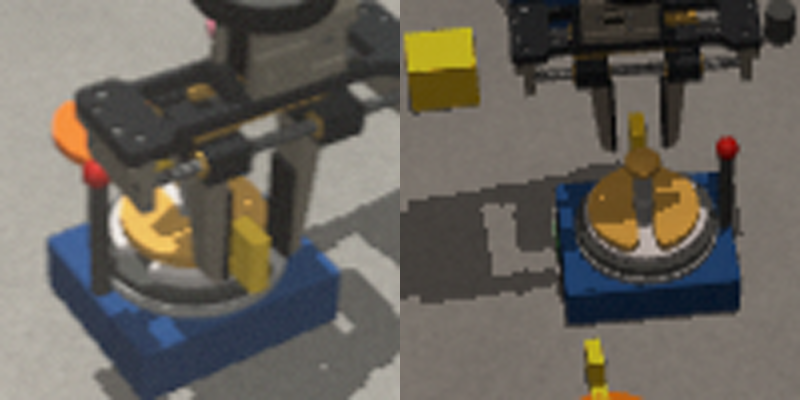

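Request:
drive_tool:
  commands:
    - {"x": 0,"y": -5,"z": 0,"spin": 0,"hand": 0.4}
    - {"x": 0,"y": -12,"z": 0,"spin": 0,"hand": 0.4}
    - {"x": 0,"y": -18,"z": 0,"spin": 0,"hand": 0.4}
    - {"x": 0,"y": -20,"z": 0,"spin": 0,"hand": 0.4}
    - {"x": -10,"y": -20,"z": 0,"spin": 0,"hand": 0.4}
    - {"x": -20,"y": -15,"z": 0,"spin": 0,"hand": 0.4}
    - {"x": -20,"y": -5,"z": 0,"spin": 0,"hand": 0.4}
    - {"x": 0,"y": 0,"z": 0,"spin": 0,"hand": 0.4}

```text
time_s: 26.6
tool_pos: [0.5734, 0.2114, 0.1483]
tool_rot: [-88.9, -0.3, -91.3]
contact_force: [0.4, 0.0, -0.0]
gripper_width: 0.4
```

```bash
python3 v2.py j4; python3 - <<'E'
from h import *
np.set_printoptions(precision=4,suppress=True)
c={n:cam(n) for n in('scene','side')}
for n in c:
  for k,z in [('new_weight',.066),('new_slot',.07),('new_tab',.104),('upper_slot',.066),('lower_slot',.058)]:
    for r in ctrl.landmark_of(n,k)[:3]: print(n,k,round(r['score'],2),np.round(r['at'],1),atz(c[n],r['at'],z))
print(ctrl.state()['time_s'])
E
```

```text
26.65 [0.5735 0.2102 0.148 ] [-88.8731  -0.3941 -91.3681] [ 0.3833 -0.2779  0.7822] [-0.0207 -0.0347  0.0171]
scene new_weight 0.64 [270.5 219.5] [ 0.5554 -0.0105  0.066 ]
scene new_weight 0.57 [288.6 242.7] [0.5641 0.0927 0.066 ]
scene new_slot 0.63 [256.3 215.3] [ 0.5809 -0.0409  0.07  ]
scene new_slot 0.59 [269.4 256.7] [0.6311 0.1165 0.07  ]
scene new_slot 0.57 [277.5 231.8] [0.5683 0.0471 0.07  ]
scene new_tab 0.77 [300.3 248.3] [0.5761 0.1605 0.104 ]
scene new_tab 0.6 [280.  221.3] [0.5639 0.0517 0.104 ]
scene upper_slot 0.6 [269.4 255.7] [0.6272 0.1096 0.066 ]
scene lower_slot 0.62 [307.5 254.7] [0.5438 0.1446 0.058 ]
side new_weight 0.97 [278.3 194.5] [0.5602 0.0926 0.066 ]
side new_weight 0.64 [271.9 250.2] [ 0.5221 -0.1178  0.066 ]
side new_weight 0.6 [217.9 270.6] [ 0.3668 -0.1705  0.066 ]
side new_slot 0.97 [283.6 200.9] [0.574  0.0608 0.07  ]
side new_slot 0.56 [232.3 262. ] [ 0.4078 -0.1489  0.07  ]
side new_tab 0.79 [278.8 171.4] [0.5684 0.1571 0.104 ]
side new_tab 0.75 [267.9 226.5] [ 0.5163 -0.0601  0.104 ]
side new_tab 0.57 [282.3 184.4] [0.574  0.0998 0.104 ]
side upper_slot 0.47 [281.  192.5] [0.5696 0.1001 0.066 ]
side upper_slot 0.43 [295.2 188.7] [0.6165 0.1116 0.066 ]
side upper_slot 0.24 [279.  171.8] [0.5718 0.1921 0.066 ]
27.35
```

View pics/j4f.png

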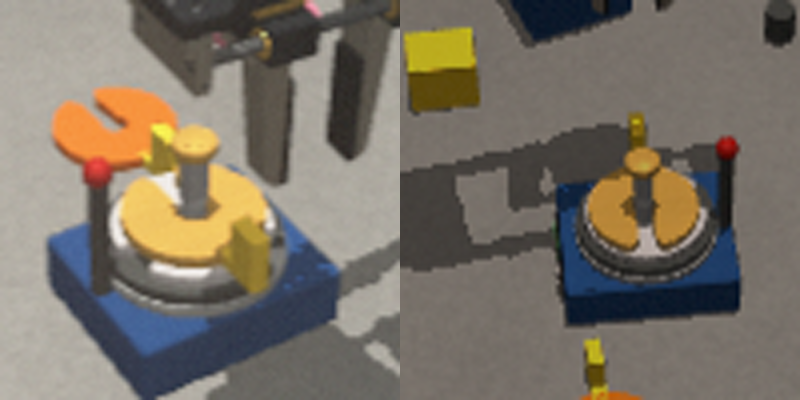

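```bash
python3 -c "
from plant import ctrl
print(ctrl.hand_in())"
```

```text
the job is handed in; nothing more can be done
None
```

The yellow-tabbed brass weight is fitted on the stand, turned and released. I handed the job in at about 27 s of the 70 s; the hand-in gives no verdict.

**What I did**
- I took the amber weight at (277, 289) in the side view as the right one. Its colour matched the brass stem head; the pink one at (218, 272) and the orange one at (272, 250) did not.
- I gripped the tab and slid the slot onto the neck until it just touched the back of the bore, at about 1.5 N. Then I backed off 1 to 2 mm and lowered it over the shank until it met the pile.
- I turned it about 91° clockwise, held roughly 1 mm clear of the pile, set it down, let go and backed away.

**Last checks**
- **Position:** the weight lies flat on the pile with the shank in its bore. Its underside is about 66 mm up, judged from where the set-down contact was felt. The centre looks within a few millimetres of the stand's axis.
- **Slot angle:** its slot points about −91°. The upper weight's slot is at about +10 to +14° and the lower's at about 130°. So the gaps are about 100° and 139°, against the 60° needed.
- **Earlier weights:** their slots look where they were at the start, to within the few-millimetre accuracy of the images.
- **Forces:** readings differed from the load of the held weight by at most about 5 N, at set-down. They were near zero after release.

**What disagreed**
- The visible fingertips sat about 37 mm behind the reported tool position. I therefore gripped by what the cameras and contact showed, at a reported height of −25 mm.
- The tool's tilt drifted by up to 1.9° during the moves.
- In the last pictures the network's weight centre was up to 14 mm from where the contact and the tab position put it, and a few other detections fell on look-alikes. I relied on the contact readings and the pictures instead.

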